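Hang a parts bin on the slat panel and snap it home

ROBOT

A 7-joint arm with a two-finger parallel gripper is mounted at the origin on the work surface. World frame = base frame: x ahead of the robot, y to its left, z up, the work surface at z = 0. Lengths are in m, angles in rad, forces in N, time in s.
With the tool pointing down it reaches from about 0.35 to 0.9 m from the base axis. Payload 7.2 kg.
Tool frame: the origin (TCP) lies at the very end of the fingers, on their centre line; the grasp point (between the pads) lies 19 mm behind it (robot.grasp_offset is the distance from the TCP to the grasp point, in m); x points along the fingers, y is the direction in which the jaws open and shut, and the axes are right-handed (so a half turn about x gives the same grasp; the last joint's range is limited). The gripper opens to 85 mm and grips with 20 to 120 N. Pads are 22 mm wide; open, the fingers measure 114 mm over their backs; the gripper's body (76 mm by 85 mm) begins 54 mm behind the grasp point. The pads swing forward as they close: fully open they stand 13 mm farther back than shut.
Start: joints at [1.056, 0.411, -0.013, 1.596, 0.006, 1.134, -0.082], TCP at [0.27, -0.564, 0.205] pointing down, gripper open.
Joint ranges: [-2.95, 2.95], [-0.29, 1.99], [-1.47, 1.44], [0.14, 2.54], [-1.03, 4.17], [0.13, 1.85], [-2.86, 2.86]. Speed limits (rad/s): [2.39, 2.39, 3.01, 3.01, 3.14, 3.14, 3.14].

INTERFACE

Orientations are given as a rotation vector (axis times angle).
In Python, from bench import robot gives the robot as it stands. The module is installed in compiled form; this text tells all that it offers.
- The arm moves only by the shell command python3 -m jog 'ROWS' [FORCE]. ROWS is JSON, a list of rows, each an object with "offset": the shift along the tool's x, y, z in cm, a list of three; "delta_rot": the turn, a rotation vector about the tool's x, y, z in degrees, a list of three; "hand": the opening, from 0 (shut) to 1 (fully open). A call has exactly 8 rows; each row shifts and turns the commanded pose from where the row before left it, along the tool's axes as they then stand; what a row does not reach is not made up. A row lasts 1/8 s, in which the tool goes at most 62.5 mm and 10.7 degrees, less where a joint would pass 70% of its speed; a pose out of reach is approached as far as the arm can. A call with a gripper value outside its range is refused whole. The fingers move at their own pace and stop on an object; FORCE is the grip in N (left out, the last holds). Time passes only in rows, so rows that do not move let the fingers close, or fill a call up. It gives the time, the measured TCP pose, the force and the opening at its end, in the units of the state.
- robot.read_state(): the state, without advancing time (a new reading comes with each control period).
- robot.camera(name): name is "side" or "top" or "wrist"; returns the picture (400x640x3 uint8, red, green, blue); there is no depth.
- robot.camera_model(name): a dict with "vfov" (degrees; the focal length in pixels is half the picture's height over the tangent of half this angle, whatever the lens; pixels are square), "cx", "cy" (the principal point, pixels), "position" and "attitude" of the camera in the world. Camera axes: x right, y up, looking along -z (the intrinsics and any distortion apply to the point x, -y, -z); pixel columns grow to the right and rows downward; lengths in m; the calibration is good to about 2 mm. A picture is of the moment at which its call begins: read the wrist's pose just before it. camera_model takes no time and is no camera call; for the wrist camera it gives the pose at the moment of the call.
- robot.close_job(): hands the job in, once; it reports no verdict.
The state is a dict: "time": time; "joint_positions": joint angles; "joint_vel": joint speeds; "effort": joint torques, N m; "tool_pos": TCP position; "eef_rot": TCP orientation; "ft_force": force on the tool from outside, world axes, zero at the start; "wrist_torque": the same for the moment, N m; "width": opening from 0.0 (shut) to 1.0 (fully open).
Only numpy, scipy, OpenCV 4.12 (cv2) and the standard library are available. Lean on these libraries where they do the work, as an engineer would, in place of code of your own. Each camera call takes 0.05 s, during which the arm holds its last target.

TASK

Hang the empty narrow parts bin that stands on the bench on the slat panel, between the two bins already hanging there and at their height: tilt its front up, feed the lip on its back into the upper groove, swing it down, then press low on its front until the locking tongue snaps in behind the slat. Go gently: the panel is springy and must never be bent back by more than 15 mm at the upper groove. Leave the hung bins and everything else on the bench where they are.

Things in the scene. Friction and masses are not known exactly. Their poses are not given: they have to be found in the camera images.
- bin_center (a point): Bin to hang: red open-topped plastic bin, empty, 0.13-0.27 kg, standing on the bench. x = front to back, y across, z up. 100 deep, 60 wide (flat 3 mm side walls: grip across them), underside 32.5 below this mid point. Back and sides 65 high, sides sloping down over the foremost 38 to a 36 high front wall.
- lip_root (a point): Inner corner of the bin's hanging lip, on its middle plane: 50 mm behind bin_center (on the back's outer face), 61 mm above the bin's underside. From here a 4 mm thick, 44 wide leg reaches 12.5 mm back and ends in an upturned lip, 4 thick, 8.5 mm clear of the back. Axes as the bin. When hung this corner sits on the groove's lower edge.
- lip_top (a point): Middle of the top edge of the upturned lip: 60.5 mm behind bin_center, 27 mm above lip_root (88 mm above the bin's underside). Axes as the bin's.
- latch (a point): Top of the catch edge of the black springy locking tongue low on the bin's back: 57.5 mm behind bin_center, 15 mm above the underside. Tongue 24 wide, sticks out 21 mm behind the back, top ramps up towards the bin. It gives way down up to 6 mm. Pressing 15-25 mm above the underside on the bin's front with 8 to 12 N snaps it in.
- panel: Slat panel of a bench-top rack, 460 mm wide (y), 205 high (z). Origin on the bench, mid width, in the plane of the slats' front faces; x points into the panel, away from the bins. Slats 5 mm thick, round edges, 25 mm free behind. Lower groove z 78-100 mm, upper 150-172. Its uprights flex: pressed, it yields some millimetres before anything on it seats, and springs back.
- groove (a point): Middle of the upper groove's lower edge, on the front plane at z = 150 mm; axes as the panel's. The lip goes in only with the bin's front tilted up 30-40 degrees: lip_root level with this edge, moving level to 16 mm before the plane, then 8 mm along the lip's own length, then turning down while lip_root comes in to the edge. Let go, the bin rests on its tongue, 5-10 degrees short.
- hung_a: Bin of the same make and size, with steel parts in it, hung and latched in the upper groove towards the panel's -y end; origin at the middle of its underside (89 mm up the panel), axes as the panel's, as the bin's will be once hung (it may then lean forward 3 degrees). It can slide along the groove.
- hung_b: The same towards the panel's +y end. The free space between the two hung bins is 150 to 270 mm wide.
- driver: Screwdriver lying on the bench, 200 mm long. Leave alone.
- tape: Roll of paper tape lying flat, 90 mm across, 24 mm high. Leave alone.
- wrench: Spanner lying on the bench, 160 mm long. Leave alone.
- bottle: Clear water bottle, 64 mm across, 200 mm high. Leave alone.
- widebin: Wide red bin, 105 mm wide, without a lip, full of steel strips. Leave alone.
- carton: Open carton 150 x 110 x 55 mm with black rods. Leave alone.
There are look-alikes about, which are no part of the job. Leave any pink or purple look-alike of the part that bears bin_center alone.

How it is judged:
On the way:
1. the lip is through the upper groove with the bin's front still tilted up (x of lip_top in the frame of panel between 0.006 and 0.03 m and z of lip_top in the frame of panel between 0.152 and 0.2 m and angle between the z axis of bin_center and the z axis of panel, either way round above 0.2 rad), for 0.05 s.
At the end, for the whole second after the job is handed in: The bin hangs still between the hung bins: its lip 5 to 13.5 mm behind the slat front plane and 173.5 to 182 mm up, its catch edge over 5 mm behind that plane and 101.5 to 110 mm up (snapped in), upright within 0.09 rad, square within 0.07 rad, all else in place (x of lip_top in the frame of panel between 0.005 and 0.0135 m and z of lip_top in the frame of panel between 0.1735 and 0.182 m and x of latch in the frame of panel above 0.005 m and z of latch in the frame of panel between 0.1015 and 0.11 m and angle between the z axis of bin_center and the z axis of panel, either way round below 0.09 rad and angle between the y axis of bin_center and the y axis of panel, either way round below 0.07 rad and y of bin_center in the frame of hung_a above 0.0595 m and y of bin_center in the frame of hung_b below -0.0595 m and linear speed of bin below 0.02 m/s); the robot touches nothing.
It fails at once if the panel is bent over by more than 16 mm at the upper groove (distance of groove from where it was at the start of the episode above 0.016 m).
It fails at once if the panel is struck or rammed (contact force between bin and panel above 60 N or contact force between any of the arm, the fingers and panel above 20 N).
It fails at once if a hung bin is shifted by more than 25 mm (distance of any of hung_a, hung_b from where it was at the start of the episode above 0.025 m).
It fails at once if another thing on the bench is shifted by more than 30 mm (distance of any of driver, tape, wrench, bottle, widebin, carton from where it was at the start of the episode above 0.03 m).
It also fails if it takes over 72 s, if anything falls off the work surface, if the arm or the gripper's body presses on something with over 40 N, if the wrist force passes 120 N, or if a joint passes its speed limit or range.

## Working session

There is one attempt and no reset: what is moved stays moved. The work goes in short steps, Python scripts to look and compute and a shell command to move; the robot and the scene stay as the last step left them, time stands still between calls to the robot, and variables do not carry over. Pictures are saved under pics/ and viewed, and the job is handed in when it is done.

```bash
mkdir -p pics; python3 - <<'E'
from bench import robot
import cv2, numpy as np
for n in ["side","top","wrist"]:
    im=robot.camera(n); m=robot.camera_model(n)
    cv2.imwrite(f"pics/{n}0.png",im[:,:,::-1]); np.save(f"pics/{n}0.npy",im)
    print(n,m)
s=robot.read_state(); print(s, robot.grasp_offset)
E
```

```text
side {'vfov': 56.51318665303715, 'cx': 318.93392189439936, 'cy': 202.73636768559535, 'position': array([0.47605244, 0.74916891, 0.85729914]), 'attitude': array([ 0.03807862, -1.18945049, -2.85088771])}
top {'vfov': 42.41693797317218, 'cx': 335.4797415729156, 'cy': 204.71714058248648, 'position': array([ 0.34499933, -0.03023028,  1.59680278]), 'attitude': array([ 0.08402335, -0.08419931, -1.55435438])}
wrist {'vfov': 65.58496598212365, 'cx': 318.18989762276357, 'cy': 203.59171446538124, 'position': array([ 0.34494336, -0.52736473,  0.37289853]), 'attitude': array([-0.29042499,  0.18547584, -1.11287434])}
{'time': 0.15, 'joint_positions': array([ 1.05584636,  0.41172514, -0.01274234,  1.59681612,  0.00558347,
        1.13430816, -0.08219297]), 'joint_vel': array([-0.00014952, -0.00228248,  0.00061603, -0.00163171,  0.00200797,
       -0.00194749,  0.00024418]), 'effort': array([ 1.41225049e-03, -6.01036048e+01,  6.83058668e-01, -2.99648774e+01,
        1.40339611e-02,  7.83545634e-03, -2.74130593e-05]), 'tool_pos': array([ 0.26984079, -0.56330357,  0.20395512]), 'eef_rot': array([ 1.9737969 ,  0.44969915, -1.97445911]), 'ft_force': array([ 0.8494515 , -0.55207505,  0.28159444]), 'wrist_torque': array([-0.02335637, -0.01432714,  0.03412745]), 'width': 1.0043869143852089} 0.0187
```

View pics/side0.png

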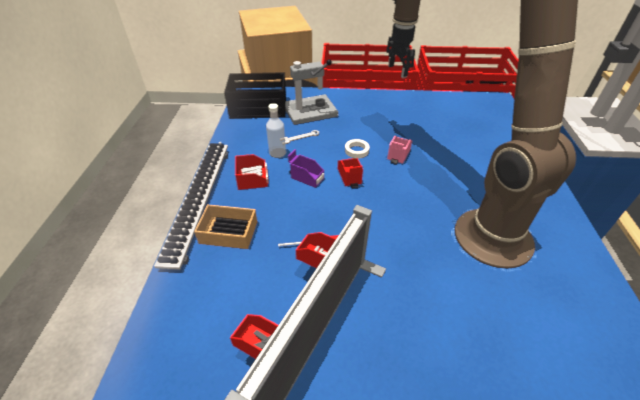

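View pics/top0.png

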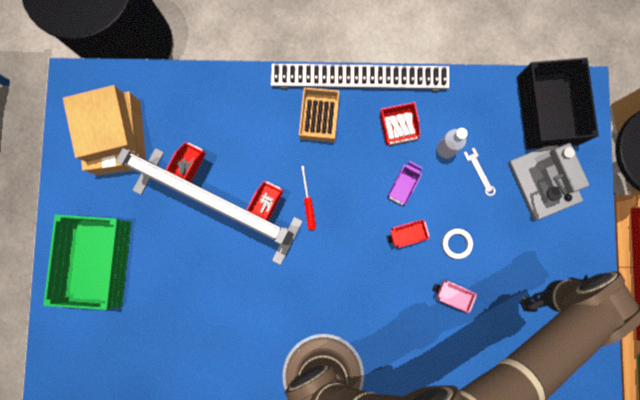

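View pics/wrist0.png

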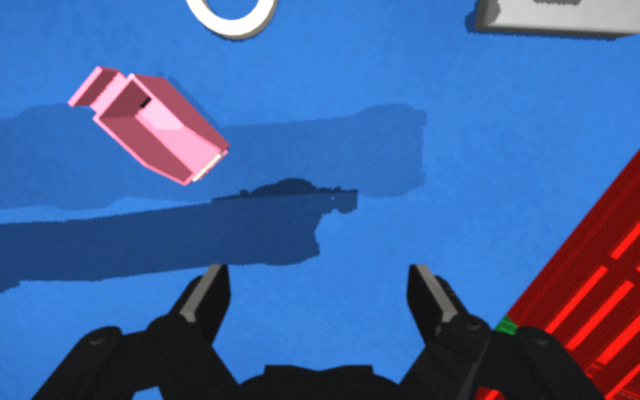

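Candidates in the top picture: red narrow bin (409,235), pink (456,296), purple (405,183), wide red bin full of strips (400,125), and hung bins (185,163) and (265,202). I choose the red empty one at (409,235) and check it in close crops.

```bash
python3 - <<'E'
import cv2, numpy as np
t=cv2.imread("pics/top0.png"); s=cv2.imread("pics/side0.png")
def crop(im,x0,y0,w,h,k,name):
    cv2.imwrite(name,cv2.resize(im[y0:y0+h,x0:x0+w],None,fx=k,fy=k,interpolation=cv2.INTER_CUBIC))
crop(t,370,205,80,60,10,"pics/c1.png")
crop(s,320,140,80,60,10,"pics/c2.png")
crop(t,110,130,200,140,4,"pics/c3.png")
crop(s,220,190,180,150,4,"pics/c4.png")
E
```

```text
(no output)
```

View pics/c1.png

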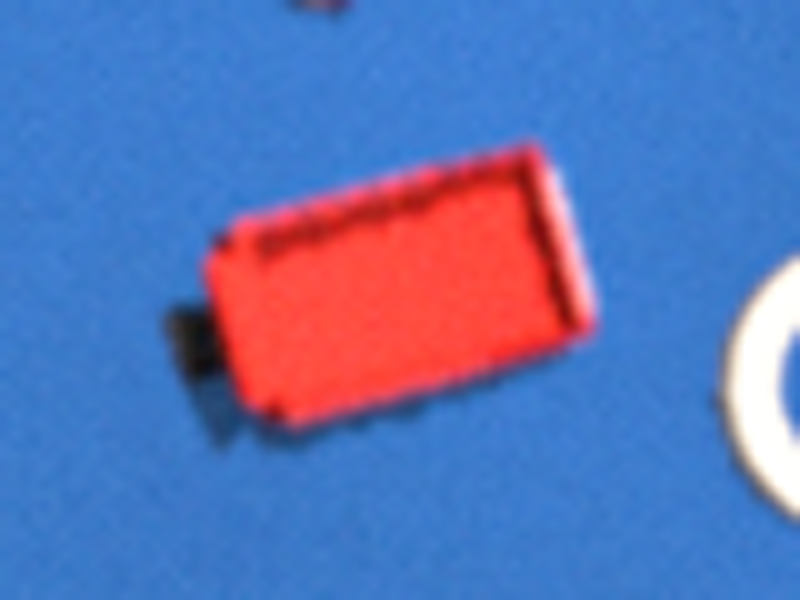

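View pics/c2.png

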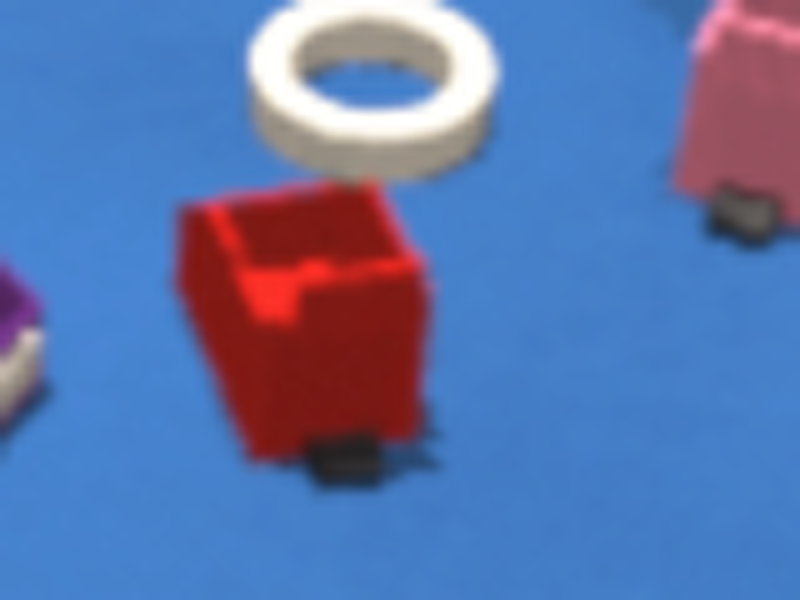

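View pics/c3.png

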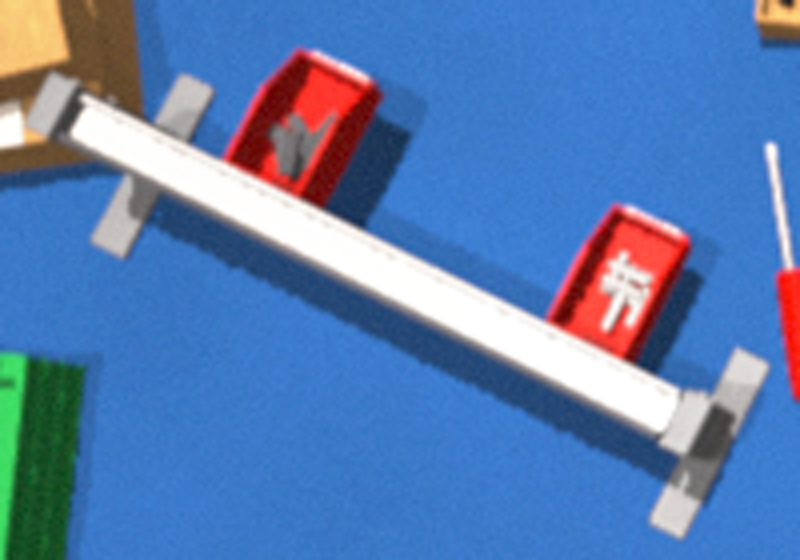

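View pics/c4.png

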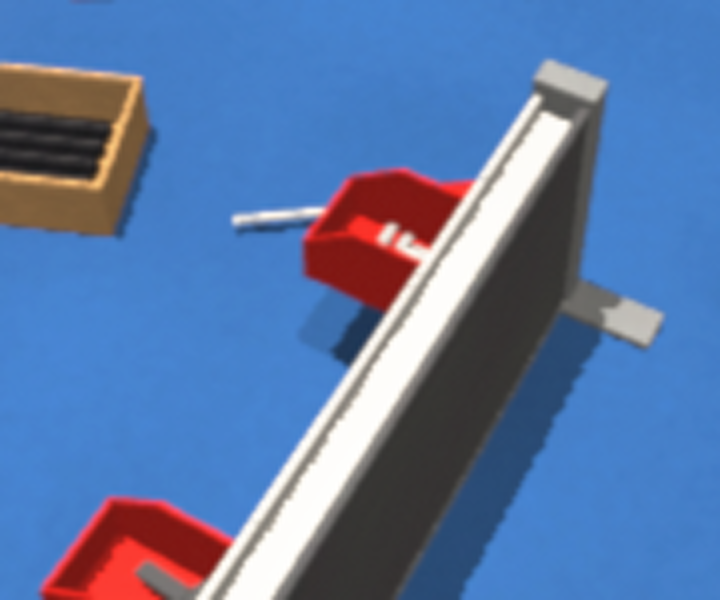

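The red narrow bin is empty. Its tongue (black) points left in the top view at (388,239) and its label front is at (428,233), so this is the one. Next I measure the poses by a keypoint fit.

```bash
cat > h.py <<'E'
import numpy as np, cv2
from scipy.spatial.transform import Rotation as R
from scipy.optimize import least_squares
def proj(m,P):
    P=np.atleast_2d(P); c=R.from_rotvec(m['attitude']).inv().apply(P-m['position'])
    f=200/np.tan(np.radians(m['vfov'])/2)
    return np.c_[m['cx']+f*c[:,0]/-c[:,2], m['cy']-f*c[:,1]/-c[:,2]]
def ray(m,uv,z):
    f=200/np.tan(np.radians(m['vfov'])/2)
    d=np.array([(uv[0]-m['cx'])/f,-(uv[1]-m['cy'])/f,-1]); d=R.from_rotvec(m['attitude']).apply(d)
    return m['position']+d*(z-m['position'][2])/d[2]
def pose(x,y,yaw,P,z=0):
    P=np.atleast_2d(P); c,s=np.cos(yaw),np.sin(yaw)
    return np.c_[x+c*P[:,0]-s*P[:,1], y+s*P[:,0]+c*P[:,1], z+P[:,2]]
# bin points with origin mid underside
BF=lambda sy:(-.05,.03*sy,.036)  # front top corner
BS=lambda sy:(-.012,.03*sy,.065)
BB=lambda sy:(.05,.03*sy,.065)
BU=lambda sx,sy:(.05*sx,.03*sy,0)
E
python3 - <<'E'
from h import *; from bench import robot
mt=robot.camera_model("top"); ms=robot.camera_model("side")
C=lambda x,y:(370+x/10,205+y/10); D=lambda x,y:(320+x/10,140+y/10)
print("corners", [ray(mt,C(*p),z).round(4) for p,z in [((545,140),.036),((598,330),.036),((235,215),.065),((285,425),.065),((168,340),.012)]])
obs=[(mt,BF(-1),C(545,140)),(mt,BF(1),C(598,335)),(mt,BB(-1),C(235,218)),(mt,BB(1),C(283,428)),
 (ms,BU(1,1),D(420,440)),(ms,BU(1,-1),D(252,462)),(ms,BF(-1),D(180,208)),]
# determine handedness: try both
for sg in (1,-1):
  f=lambda p:np.concatenate([proj(m,pose(p[0],p[1],p[2],np.array(b)*[1,sg,1]))[0]-uv for m,b,uv in obs])
  for y0 in (1.3,):
    r=least_squares(f,[.29,-.24,y0]); print(sg,r.x,np.degrees(r.x[2]),r.cost,f(r.x).round(1))
# panel
E3=lambda x,y:(110+x/4,130+y/4); E4=lambda x,y:(220+x/4,190+y/4)
print("panel top front edge", [ray(mt,E3(*p),.205).round(4) for p in [(80,97),(690,397)]])
print("hb front", [ray(mt,E3(*p),.125).round(4) for p in [(617,207),(690,238)]])
print("ha front", [ray(mt,E3(*p),.125).round(4) for p in [(303,52),(382,92)]])
E
```

```text
corners [array([ 0.4735, -0.3002,  0.036 ]), array([ 0.4161, -0.316 ,  0.036 ]), array([ 0.4474, -0.2028,  0.065 ]), array([ 0.3853, -0.2178,  0.065 ]), array([ 0.4122, -0.1883,  0.012 ])]
1 [ 0.42909838 -0.25831818  1.84981774] 105.98674932528995 1.8611406653190794 [-0.7  0.6 -0.4  0.2 -0.3  0.8  0.4 -0.7 -0.4 -0.6 -0.3 -0.2 -0.2 -0.8]
-1 [ 0.43724508 -0.25679013  2.16895012] 124.27168784363259 1189.6109761634084 [  4.9  10.9 -11.5 -25.1   9.9  21.1  -6.2 -16.8 -14.1   2.8  17.   -5.4
   8.6  -3.4]
panel top front edge [array([0.6258, 0.5366, 0.205 ]), array([0.4261, 0.1129, 0.205 ])]
hb front [array([0.5672, 0.1773, 0.125 ]), array([0.5454, 0.124 , 0.125 ])]
ha front [array([0.6776, 0.4089, 0.125 ]), array([0.6489, 0.3503, 0.125 ])]
```

```bash
python3 - <<'E'
import cv2
t=cv2.imread("pics/top0.png"); s=cv2.imread("pics/side0.png")
def crop(im,x0,y0,w,h,k,name):
    cv2.imwrite(name,cv2.resize(im[y0:y0+h,x0:x0+w],None,fx=k,fy=k,interpolation=cv2.INTER_CUBIC))
crop(s,225,200,150,100,5,"pics/c6.png"); crop(s,225,300,100,100,6,"pics/c7.png")
E
```

```text
(no output)
```

View pics/c6.png

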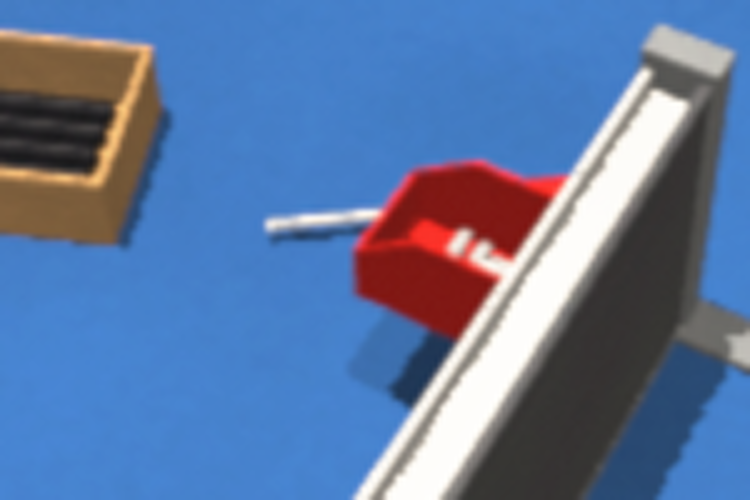

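View pics/c7.png

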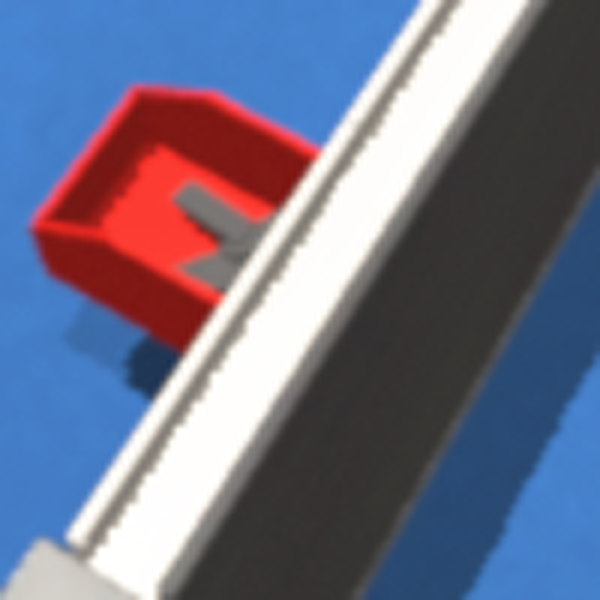

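```bash
cat > fitp.py <<'E'
from h import *; from bench import robot
mt=robot.camera_model("top"); ms=robot.camera_model("side")
T=lambda x,y:(110+x/4,130+y/4); S6=lambda x,y:(225+x/5,200+y/5); S7=lambda x,y:(225+x/6,300+y/6)
off=lambda b,y:np.array(b)+[-.05,y,.089]
BL=lambda sy:(-.05,.03*sy,0)
obs=[(0,mt,BF(-1),T(617,207)),(0,mt,BF(1),T(690,238)),(1,mt,BF(-1),T(303,50)),(1,mt,BF(1),T(382,92)),
(0,ms,BF(-1),S6(357,250)),(0,ms,BF(1),S6(410,172)),(0,ms,BS(1),S6(480,162)),(0,ms,BL(-1),S6(357,295)),
(1,ms,BF(-1),S7(38,230)),(1,ms,BF(1),S7(137,92)),(1,ms,BS(1),S7(217,97)),(1,ms,BL(-1),S7(48,270))]
lines=[(mt,T(85,97),T(680,392)),(ms,S6(650,70),S7(70,535))]
def pts(p):
    for w,m,b,uv in obs:
        yield proj(m,pose(p[0],p[1],p[2],off(b,p[4] if w==0 else p[3])))[0],np.array(uv)
def f(p):
    r=[ (a-b) for a,b in pts(p)]
    L=[]
    for m,a,b in lines:
        a,b=np.array(a),np.array(b); n=np.array([-(b-a)[1],(b-a)[0]])/np.linalg.norm(b-a)
        q=proj(m,pose(p[0],p[1],p[2],[(0,-.2,.205),(0,.2,.205)])); L+=list((q-a)@n)
    return np.r_[np.concatenate(r),L]
r=least_squares(f,[.526,.325,2.7,-.12,.12],loss='soft_l1')
print(r.x.round(4),np.degrees(r.x[2]).round(2)); print(f(r.x).round(1))
E
python3 fitp.py
```

```text
[0.6258 0.5335 2.6961 0.1161 0.3736] 154.47
[-1.  -0.3 -0.8  1.1 -1.3  0.  -2.8 -1.4 -0.5  0.1  1.1 -0.5  0.  -0.5
  0.2 -0.1 -0.8 -0.7  0.3 -1.2 -0.  -1.   0.4  0.4 -0.   0.2 -0.4  1. ]
```

```bash
cat >> h.py <<'E'
def axes(yaw,alpha,sgn,lift=0.):
    """tool rotation: bin at yaw (bin x into panel), tool leaning alpha (deg) to bin front in bin frame, bin tilted front up by lift (deg)"""
    bx=np.array([np.cos(yaw),np.sin(yaw),0]); bz=np.array([0,0,1.]); by=np.cross(bz,bx)
    l=np.radians(lift); bX=np.cos(l)*bx-np.sin(l)*bz; bZ=np.sin(l)*bx+np.cos(l)*bz
    a=np.radians(alpha); tx=np.sin(a)*bX-np.cos(a)*bZ; ty=sgn*by; tz=np.cross(tx,ty)
    return np.c_[tx,ty,tz], np.c_[bX,by,bZ]
def todo(Rt,pt,s,pc=None,Rc=None):
    Rc=R.from_rotvec(s['eef_rot']).as_matrix() if Rc is None else Rc
    pc=s['tool_pos'] if pc is None else pc
    rv=R.from_matrix(Rc.T@Rt).as_rotvec(degrees=True)
    print("rot deg (tool)",rv.round(2),"|",np.linalg.norm(rv).round(1)," offset cm before-rot axes",(100*Rc.T@(pt-pc)).round(2)," after-rot axes",(100*Rt.T@(pt-pc)).round(2))
E
python3 - <<'E'
from h import *; from bench import robot
s=robot.read_state(); Rc=R.from_rotvec(s['eef_rot']).as_matrix(); print(Rc.round(3)); 
m=robot.camera_model("wrist"); print("cam in tool",(Rc.T@(m['position']-s['tool_pos'])).round(3))
for name,yaw in(("pick",1.8498),("hang",2.6961)):
  for sg in(1,-1):
    Rt,B=axes(yaw,30,sg); print(name,sg); todo(Rt,s['tool_pos'],s)
c=np.array([.4291,-.2583,0])
for sg in (1,-1):
  Rt,B=axes(1.8498,30,sg); g=c+B@[-.005,0,.039]; t=g+.0187*Rt[:,0]; pre=t-.10*Rt[:,0]; print(g,t,pre); todo(Rt,pre,s)
E
```

```text
[[-0.001  0.432 -0.902]
 [ 0.001 -0.902 -0.432]
 [-1.    -0.001  0.   ]]
cam in tool [-0.169 -0.    -0.083]
pick 1
rot deg (tool) [ 97.08 -21.91 -25.96] | 102.9  offset cm before-rot axes [0. 0. 0.]  after-rot axes [0. 0. 0.]
pick -1
rot deg (tool) [-78.43  24.82 -20.95] | 84.9  offset cm before-rot axes [0. 0. 0.]  after-rot axes [0. 0. 0.]
hang 1
rot deg (tool) [ 49.94 -27.93 -13.31] | 58.7  offset cm before-rot axes [0. 0. 0.]  after-rot axes [0. 0. 0.]
hang -1
rot deg (tool) [-125.33   15.99  -33.54] | 130.7  offset cm before-rot axes [0. 0. 0.]  after-rot axes [0. 0. 0.]
[ 0.43047699 -0.26310665  0.039     ] [ 0.42790202 -0.25411821  0.02280532] [ 0.44167192 -0.30218473  0.10940787]
rot deg (tool) [ 97.08 -21.91 -25.96] | 102.9  offset cm before-rot axes [  9.47 -16.11 -26.78]  after-rot axes [ 18.37 -23.71  12.91]
[ 0.43047699 -0.26310665  0.039     ] [ 0.42790202 -0.25411821  0.02280532] [ 0.44167192 -0.30218473  0.10940787]
rot deg (tool) [-78.43  24.82 -20.95] | 84.9  offset cm before-rot axes [  9.47 -16.11 -26.78]  after-rot axes [ 18.37  23.71 -12.91]
```

```bash
python3 -m jog '[{"offset":[0,-2,-3.35],"delta_rot":[0,0,0],"hand":1},{"offset":[0,-2,-3.35],"delta_rot":[0,0,0],"hand":1},{"offset":[0,-2,-3.35],"delta_rot":[0,0,0],"hand":1},{"offset":[0,-2,-3.35],"delta_rot":[0,0,0],"hand":1},{"offset":[0,-2,-3.35],"delta_rot":[0,0,0],"hand":1},{"offset":[0,-2,-3.35],"delta_rot":[0,0,0],"hand":1},{"offset":[0,-2,-3.35],"delta_rot":[0,0,0],"hand":1},{"offset":[0,-2,-3.35],"delta_rot":[0,0,0],"hand":1}]' 60
python3 - <<'E'
from h import *; from bench import robot
mt=robot.camera_model("top"); print("bottle",ray(mt,(447,152),0.1)); print("tape",ray(mt,(458,243),.02))
s=robot.read_state(); print(s['joint_positions'].round(3))
Rt,B=axes(1.8498,30,-1); c=np.array([.4291,-.2583,0]); g=c+B@[-.005,0,.039]; t=g+.0187*Rt[:,0]; todo(Rt,t-.10*Rt[:,0],s)
E
```

```text
time: 1.15
tool_pos: [0.4431, -0.3024, 0.2045]
eef_rot: [1.974, 0.448, -1.974]
ft_force: [0.7, -0.5, 0.0]
width: 1.0
bottle [ 0.6677619  -0.35629343  0.1       ]
tape [ 0.40287831 -0.40493312  0.02      ]
[ 0.637  0.269 -0.156  1.804  0.047  1.073 -0.66 ]
rot deg (tool) [-78.42  24.87 -21.  ] | 84.9  offset cm before-rot axes [ 9.51 -0.08  0.11]  after-rot axes [ 8.26 -0.13  4.7 ]
```

```bash
python3 -m jog '[{"offset":[0,0,0],"delta_rot":[-9.8,3.11,-2.62],"hand":1},{"offset":[0,0,0],"delta_rot":[-9.8,3.11,-2.62],"hand":1},{"offset":[0,0,0],"delta_rot":[-9.8,3.11,-2.62],"hand":1},{"offset":[0,0,0],"delta_rot":[-9.8,3.11,-2.62],"hand":1},{"offset":[0,0,0],"delta_rot":[-9.8,3.11,-2.62],"hand":1},{"offset":[0,0,0],"delta_rot":[-9.8,3.11,-2.62],"hand":1},{"offset":[0,0,0],"delta_rot":[-9.8,3.11,-2.62],"hand":1},{"offset":[0,0,0],"delta_rot":[-9.8,3.11,-2.62],"hand":1}]'
python3 - <<'E'
from h import *; from bench import robot
s=robot.read_state(); print(s['joint_positions'].round(3))
Rt,B=axes(1.8498,30,-1); c=np.array([.4291,-.2583,0]); g=c+B@[-.005,0,.039]; t=g+.0187*Rt[:,0]; todo(Rt,t-.10*Rt[:,0],s)
im=robot.camera("wrist"); cv2.imwrite("pics/w1.png",im[:,:,::-1])
E
```

```text
time: 2.15
tool_pos: [0.4422, -0.304, 0.2043]
eef_rot: [1.317, 1.753, -0.756]
ft_force: [-0.5, 0.5, 0.3]
width: 1.001
[ 0.974  0.606 -0.419  1.446 -0.102  1.538  0.882]
rot deg (tool) [ 0.26 -0.1   0.02] | 0.3  offset cm before-rot axes [ 8.31 -0.01  4.59]  after-rot axes [8.31 0.01 4.58]
```

View pics/w1.png

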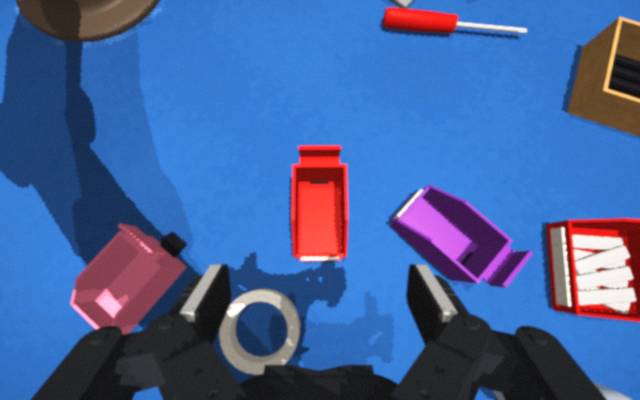

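```bash
python3 - <<'E'
from h import *; from bench import robot
m=robot.camera_model("wrist"); im=cv2.imread("pics/w1.png")
P=[BF(-1),BF(1),BS(1),BB(1),(.0605,.022,.088),(.0605,-.022,.088),BB(-1),BS(-1),BF(-1)]
q=proj(m,pose(.4291,-.2583,1.8498,P)); print(q.round(1))
k=6;x0,y0=270,130
c=cv2.resize(im[y0:y0+140,x0:x0+100],None,fx=k,fy=k,interpolation=cv2.INTER_CUBIC)
c=c[:600]
for a in q: cv2.circle(c,tuple(int(v) for v in ((a-[x0,y0])*k+k/2)),4,(0,255,255),1)
cv2.imwrite("pics/w1c.png",c)
E
```

```text
[[343.6 257.5]
 [290.3 256.8]
 [289.1 219.5]
 [290.9 163.7]
 [297.1 146.8]
 [339.6 147.4]
 [345.4 164.4]
 [345.7 220.2]
 [343.6 257.5]]
```

View pics/w1c.png

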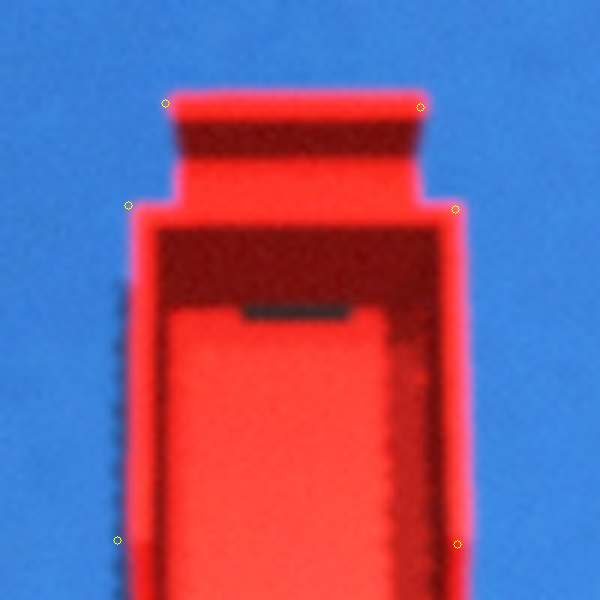

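```bash
python3 - <<'E'
from h import *; from bench import robot
mt=robot.camera_model("top"); ms=robot.camera_model("side"); mw=robot.camera_model("wrist")
C=lambda x,y:(370+x/10,205+y/10); D=lambda x,y:(320+x/10,140+y/10); W=lambda x,y:(270+x/6-.5,130+y/6-.5)
wo=[(mw,BB(1),W(132,205)),(mw,BB(-1),W(466,204)),(mw,(.0625,.022,.088),W(170,92)),(mw,(.0625,-.022,.088),W(428,92))]
oo=[(mt,BF(-1),C(545,140)),(mt,BF(1),C(598,335)),(mt,BB(-1),C(235,218)),(mt,BB(1),C(283,428)),(ms,BU(1,1),D(420,440)),(ms,BU(1,-1),D(252,462)),(ms,BF(-1),D(180,208))]
for obs in (wo,wo+oo):
  f=lambda p:np.concatenate([proj(m,pose(p[0],p[1],p[2],b))[0]-uv for m,b,uv in obs])
  r=least_squares(f,[.43,-.258,1.85]); print(r.x.round(4),np.degrees(r.x[2]),f(r.x).round(1))
p=r.x
s=robot.read_state()
Rt,B=axes(p[2],30,-1); c=np.array([p[0],p[1],0]); g=c+B@[-.005,0,.039]; t=g+.0187*Rt[:,0]; todo(Rt,t,s); print(t)
E
```

```text
[ 0.4309 -0.2572  1.8661] 106.91742752808153 [ 0.5  0.  -0.6  0.   0.3  0.  -0.2 -0.1]
[ 0.4299 -0.2576  1.8507] 106.03836785385872 [ 0.2 -0.3 -0.9  0.5  0.2 -0.2 -0.3  0.3 -0.9  0.3 -0.7 -0.1 -0.5  0.5
  0.2 -1.  -0.6 -0.5 -0.6 -0.1 -0.5 -0.7]
rot deg (tool) [ 0.65 -0.32  0.12] | 0.7  offset cm before-rot axes [18.2   0.07  4.57]  after-rot axes [18.22  0.08  4.47]
[ 0.42872776 -0.25340873  0.02280532]
```

```bash
python3 -m jog '[{"offset":[0,0.1,2.25],"delta_rot":[1,-0.4,0.2],"hand":1},{"offset":[0,0,2.25],"delta_rot":[0,0,0],"hand":1},{"offset":[2.5,0,0],"delta_rot":[0,0,0],"hand":1},{"offset":[2.5,0,0],"delta_rot":[0,0,0],"hand":1},{"offset":[2.5,0,0],"delta_rot":[0,0,0],"hand":1},{"offset":[2.5,0,0],"delta_rot":[0,0,0],"hand":1},{"offset":[2.5,0,0],"delta_rot":[0,0,0],"hand":1},{"offset":[1.5,0,0],"delta_rot":[0,0,0],"hand":1}]'
python3 - <<'E'
from h import *; from bench import robot
s=robot.read_state()
p=[.4304,-.2574,np.radians(106.5)]
Rt,B=axes(p[2],30,-1); c=np.array([p[0],p[1],0]); g=c+B@[-.005,0,.039]; t=g+.0187*Rt[:,0]; todo(Rt,t,s); print(t)
im=robot.camera("wrist"); cv2.imwrite("pics/w2.png",im[:,:,::-1])
E
```

```text
time: 3.2
tool_pos: [0.4349, -0.2746, 0.0593]
eef_rot: [1.332, 1.737, -0.784]
ft_force: [-0.3, -0.2, 0.3]
width: 1.001
rot deg (tool) [-1.67  0.47 -0.49] | 1.8  offset cm before-rot axes [ 4.26  0.01 -0.12]  after-rot axes [ 4.27  0.05 -0.09]
[ 0.42916453 -0.25322913  0.02280532]
```

View pics/w2.png

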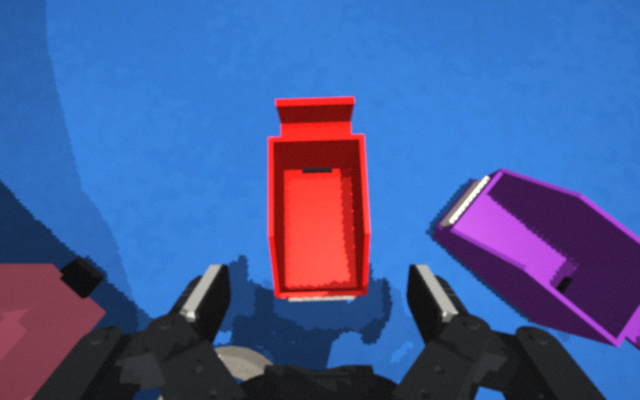

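```bash
python3 -m jog '[{"offset":[1.05,0.05,-0.1],"delta_rot":[-1.6,0.45,-0.45],"hand":1},{"offset":[1.05,0,0],"delta_rot":[0,0,0],"hand":1},{"offset":[1.05,0,0],"delta_rot":[0,0,0],"hand":1},{"offset":[1.05,0,0],"delta_rot":[0,0,0],"hand":1},{"offset":[0,0,0],"delta_rot":[0,0,0],"hand":0.75},{"offset":[0,0,0],"delta_rot":[0,0,0],"hand":0.5},{"offset":[0,0,0],"delta_rot":[0,0,0],"hand":0.3},{"offset":[0,0,0],"delta_rot":[0,0,0],"hand":0.3}]' 60
python3 - <<'E'
from h import *; from bench import robot
s=robot.read_state(); print(s['ft_force'],s['wrist_torque'],s['width'])
p=[.4304,-.2574,np.radians(106.5)]
Rt,B=axes(p[2],30,-1); c=np.array([p[0],p[1],0]); g=c+B@[-.005,0,.039]; t=g+.0187*Rt[:,0]; todo(Rt,t,s); print(t)
im=robot.camera("wrist"); cv2.imwrite("pics/w3.png",im[:,:,::-1])
E
```

```text
time: 4.25
tool_pos: [0.4301, -0.2538, 0.0251]
eef_rot: [1.31, 1.754, -0.754]
ft_force: [-1.0, -1.7, 4.3]
width: 0.673
[-1.02932111 -1.7419784   4.31744692] [-0.21715259  0.13233889  0.10480688] 0.6730275719658538
rot deg (tool) [ 0.15  0.02 -0.07] | 0.2  offset cm before-rot axes [ 0.23 -0.08  0.04]  after-rot axes [ 0.23 -0.08  0.04]
[ 0.42916453 -0.25322913  0.02280532]
```

View pics/w3.png

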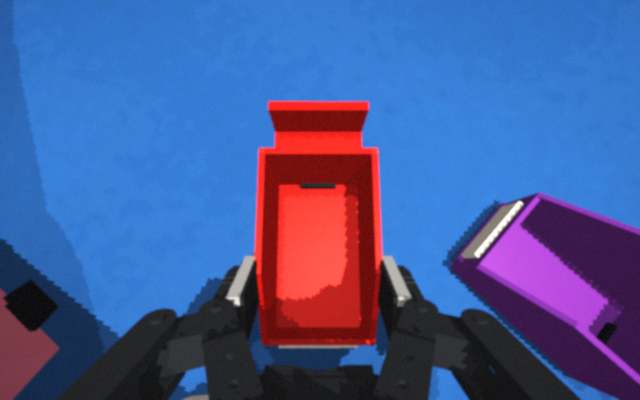

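```bash
python3 -m jog '[{"offset":[-0.87,0,-0.5],"delta_rot":[0,0,0],"hand":0.3},{"offset":[-1.73,0,-1],"delta_rot":[0,0,0],"hand":0.3},{"offset":[-1.73,0,-1],"delta_rot":[0,0,0],"hand":0.3},{"offset":[-1.73,0,-1],"delta_rot":[0,0,0],"hand":0.3},{"offset":[-1.73,0,-1],"delta_rot":[0,0,0],"hand":0.3},{"offset":[-1.73,0,-1],"delta_rot":[0,0,0],"hand":0.3},{"offset":[-1.73,0,-1],"delta_rot":[0,0,0],"hand":0.3},{"offset":[-1.73,0,-1],"delta_rot":[0,0,0],"hand":0.3}]' 
python3 - <<'E'
from h import *; from bench import robot
s=robot.read_state(); print(s['ft_force'],s['wrist_torque'],s['width'],s['joint_positions'].round(2))
im=robot.camera("wrist"); cv2.imwrite("pics/w4.png",im[:,:,::-1])
a=im[85:185,240:400,::-1]; cv2.imwrite("pics/w4a.png",cv2.resize(a,None,fx=5,fy=5,interpolation=cv2.INTER_CUBIC))
b=im[300:400,240:400,::-1]; cv2.imwrite("pics/w4b.png",cv2.resize(b,None,fx=5,fy=5,interpolation=cv2.INTER_CUBIC))
E
```

```text
time: 5.3
tool_pos: [0.4296, -0.2533, 0.1758]
eef_rot: [1.31, 1.755, -0.753]
ft_force: [-0.8, -0.2, -1.5]
width: 0.674
[-0.81830033 -0.22535416 -1.45477328] [-0.78437714 -0.25171585 -0.0167593 ] 0.6744389880435591 [ 0.96  0.57 -0.45  1.59 -0.12  1.42  0.86]
```

View pics/w4a.png

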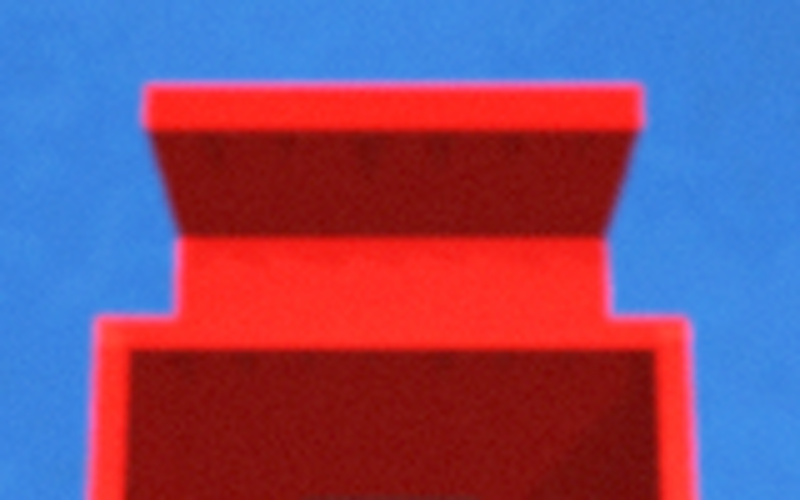

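View pics/w4b.png

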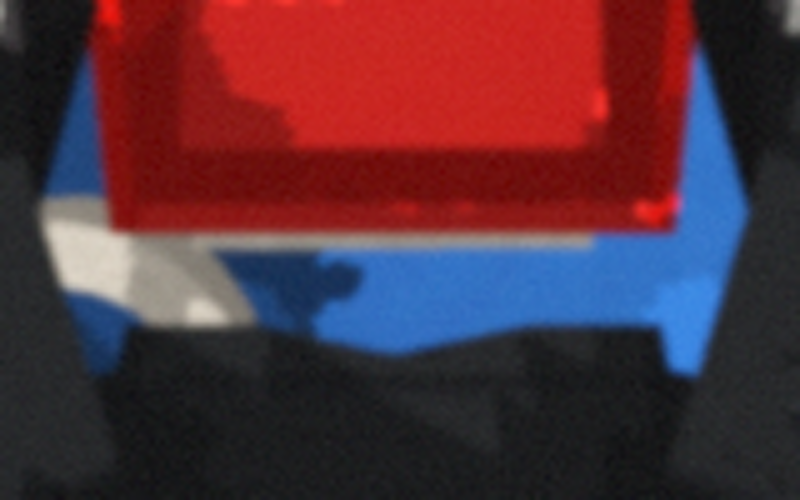

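```bash
python3 - <<'E'
from h import *; from bench import robot
m=robot.camera_model("wrist"); s=robot.read_state()
A=lambda x,y:(240+x/5-.4,85+y/5-.4); Bc=lambda x,y:(240+x/5-.4,300+y/5-.4)
# image left = bin +y? (earlier BB(1) was left)
o=[((.0625,.022,.088),A(143,84)),((.0625,-.022,.088),A(643,84)),((.0585,.022,.088),A(148,130)),((.0585,-.022,.088),A(638,130)),
((.0585,.022,.065),A(181,237)),((.0585,-.022,.065),A(604,237)),((.05,.03,.065),A(98,318)),((.05,-.03,.065),A(690,318)),((.047,.027,.065),A(130,350)),((.047,-.027,.065),A(655,350)),
((-.05,.03,.036),Bc(110,232)),((-.05,-.03,.036),Bc(678,231))]
P=np.array([a for a,_ in o]); U=np.array([b for _,b in o])
f=200/np.tan(np.radians(m['vfov'])/2); K=np.array([[f,0,m['cx']],[0,f,m['cy']],[0,0,1]])
ok,rv,tv=cv2.solvePnP(P,U,K,None,flags=cv2.SOLVEPNP_SQPNP); ok,rv,tv=cv2.solvePnP(P,U,K,None,rv,tv,True)
pr=cv2.projectPoints(P,rv,tv,K,None)[0][:,0]; print((pr-U).round(1).tolist())
F=np.diag([1,-1,-1.]); Rw=R.from_rotvec(m['attitude']).as_matrix()@F
Rb=Rw@cv2.Rodrigues(rv)[0]; tb=Rw@tv[:,0]+m['position']
print("bin world",tb.round(4)); print(Rb.round(3))
Rc=R.from_rotvec(s['eef_rot']).as_matrix()
Rtb=Rc.T@Rb; ttb=Rc.T@(tb-s['tool_pos']); print("bin in tool",ttb.round(4)); print(Rtb.round(3))
np.savez("bt.npz",R=Rtb,t=ttb)
# alternative: bench-based
Rt,B=axes(np.radians(106.5),30,-1); print("bench-based in tool",(Rt.T@(np.array([.4304,-.2574,0])-np.array([.4301,-.2538,.0251]))).round(4)); print((Rt.T@B).round(3))
E
```

```text
[[0.7, 0.5], [-0.6, 0.5], [-0.6, -0.5], [0.7, -0.5], [-0.3, 0.8], [0.5, 0.7], [0.1, 0.1], [-0.5, 0.0], [-0.6, -0.8], [0.8, -0.8], [0.4, 0.0], [-0.4, 0.0]]
bin world [ 0.4327 -0.2587  0.1523]
[[-0.287 -0.958 -0.009]
 [ 0.958 -0.287  0.018]
 [-0.02  -0.004  1.   ]]
bin in tool [0.0199 0.0005 0.0175]
[[ 0.516 -0.001 -0.857]
 [-0.001 -1.     0.   ]
 [-0.857  0.001 -0.516]]
bench-based in tool [ 0.02   -0.0007  0.0156]
[[ 0.5    0.    -0.866]
 [ 0.    -1.     0.   ]
 [-0.866 -0.    -0.5  ]]
```

```bash
cat >> h.py <<'E'
PO=np.array([.5202,.3125,0]); PYAW=2.6961
AL=30.5; TB=np.array([.020,0.,.0166])
def tcp_for(lr,tilt,po=None,yaw=None,dyaw=0):
    """lr: lip_root in panel frame (m), tilt deg front-up -> tool R, TCP pos"""
    po=PO if po is None else po; yaw=PYAW if yaw is None else yaw
    Rt,B=axes(yaw+dyaw,AL,-1,tilt)
    Pm=R.from_euler('z',yaw).as_matrix()
    o=po+Pm@np.array(lr)-B@[.05,0,.061]   # bin origin world
    return Rt,o-Rt@TB
def binfrom(s,po=None,yaw=None):
    po=PO if po is None else po; yaw=PYAW if yaw is None else yaw
    Rc=R.from_rotvec(s['eef_rot']).as_matrix(); a=np.radians(AL)
    Rt0,B0=axes(0,AL,-1); Bw=Rc@Rt0.T@B0; o=s['tool_pos']+Rc@TB
    Pm=R.from_euler('z',yaw).as_matrix()
    lr=Pm.T@(o+Bw@[.05,0,.061]-po); lt=Pm.T@(o+Bw@[.0605,0,.088]-po); X=Pm.T@Bw
    print("lip_root mm",(1e3*lr).round(1),"lip_top",(1e3*lt).round(1),"tilt",np.degrees(np.arctan2(X[0,2],X[2,2])).round(2),"yaw err",np.degrees(np.arctan2(-X[0,1],X[1,1])).round(2),"roll",np.degrees(X[2,1]).round(2),"F panel",(Pm.T@s['ft_force']).round(1))
def plan(s,Rt,pt,N):
    Rc=R.from_rotvec(s['eef_rot']); rv=(Rc.inv()*R.from_matrix(Rt)).as_rotvec(); p=s['tool_pos']
    print("rot/row",np.degrees(rv/N).round(2))
    for i in range(N):
        print(i,(100*(Rc*R.from_rotvec(rv*i/N)).inv().apply((pt-p)/N)).round(2))
E
python3 - <<'E'
from h import *; from bench import robot
s=robot.read_state(); binfrom(s)
Rt,pt=tcp_for((-.13,0,.19),35); print(pt); plan(s,Rt,pt,16)
E
```

```text
lip_root mm [-132.1  515.4  213.1] lip_top [-124.7  507.5  240. ] tilt 0.58 yaw err -47.87 roll -0.24 F panel [-1.1 -0.7  0.7]
[0.68969548 0.23156455 0.18734647]
rot/row [-2.96 -2.02 -0.68]
0 [ 1.18  2.42 -2.14]
1 [ 1.07  2.54 -2.05]
2 [ 0.97  2.66 -1.96]
3 [ 0.87  2.77 -1.85]
4 [ 0.78  2.87 -1.73]
5 [ 0.68  2.96 -1.61]
6 [ 0.59  3.05 -1.47]
7 [ 0.51  3.13 -1.33]
8 [ 0.43  3.2  -1.19]
9 [ 0.35  3.26 -1.03]
10 [ 0.28  3.31 -0.88]
11 [ 0.21  3.36 -0.71]
12 [ 0.15  3.39 -0.54]
13 [ 0.09  3.42 -0.37]
14 [ 0.04  3.43 -0.2 ]
15 [-0.01  3.44 -0.02]
```

```bash
python3 -m jog '[{"offset":[1.2,2.4,-2.1],"delta_rot":[-2.96,-2.02,-0.68],"hand":0.3},{"offset":[1.1,2.5,-2.0],"delta_rot":[-2.96,-2.02,-0.68],"hand":0.3},{"offset":[1.0,2.7,-2.0],"delta_rot":[-2.96,-2.02,-0.68],"hand":0.3},{"offset":[0.9,2.8,-1.9],"delta_rot":[-2.96,-2.02,-0.68],"hand":0.3},{"offset":[0.8,2.9,-1.7],"delta_rot":[-2.96,-2.02,-0.68],"hand":0.3},{"offset":[0.7,3.0,-1.6],"delta_rot":[-2.96,-2.02,-0.68],"hand":0.3},{"offset":[0.6,3.0,-1.5],"delta_rot":[-2.96,-2.02,-0.68],"hand":0.3},{"offset":[0.5,3.1,-1.3],"delta_rot":[-2.96,-2.02,-0.68],"hand":0.3}]'
python3 - <<'E'
from h import *; from bench import robot
s=robot.read_state(); binfrom(s); print(s['joint_positions'].round(2))
Rt,pt=tcp_for((-.13,0,.19),35); plan(s,Rt,pt,8)
E
```

```text
time: 6.35
tool_pos: [0.5594, -0.0095, 0.1777]
eef_rot: [0.806, 1.641, -0.555]
ft_force: [-0.1, -0.1, -2.1]
width: 0.671
lip_root mm [-123.8  252.8  197.3] lip_top [-106.5  246.8  219.8] tilt 17.72 yaw err -23.82 roll -3.72 F panel [ 0.   0.1 -2.1]
[ 0.5   0.48 -0.6   1.67  0.05  1.16  0.64]
rot/row [-2.95 -2.03 -0.67]
0 [ 0.35  3.2  -1.17]
1 [ 0.28  3.26 -1.02]
2 [ 0.21  3.31 -0.86]
3 [ 0.14  3.35 -0.69]
4 [ 0.08  3.39 -0.52]
5 [ 0.02  3.41 -0.35]
6 [-0.03  3.42 -0.18]
7 [-0.07  3.43  0.  ]
```

```bash
python3 -m jog '[{"offset":[0.35,3.2,-1.2],"delta_rot":[-2.95,-2.03,-0.67],"hand":0.3},{"offset":[0.3,3.3,-1.0],"delta_rot":[-2.95,-2.03,-0.67],"hand":0.3},{"offset":[0.2,3.3,-0.9],"delta_rot":[-2.95,-2.03,-0.67],"hand":0.3},{"offset":[0.15,3.35,-0.7],"delta_rot":[-2.95,-2.03,-0.67],"hand":0.3},{"offset":[0.1,3.4,-0.5],"delta_rot":[-2.95,-2.03,-0.67],"hand":0.3},{"offset":[0,3.4,-0.35],"delta_rot":[-2.95,-2.03,-0.67],"hand":0.3},{"offset":[0,3.4,-0.2],"delta_rot":[-2.95,-2.03,-0.67],"hand":0.3},{"offset":[-0.1,3.45,0],"delta_rot":[-2.95,-2.03,-0.67],"hand":0.3}]'
python3 - <<'E'
from h import *; from bench import robot
s=robot.read_state(); binfrom(s); print(s['joint_positions'].round(2))
Rt,pt=tcp_for((-.05,0,.15),35); plan(s,Rt,pt,8)
for n in("wrist","side","top"):
  im=robot.camera(n); cv2.imwrite(f"pics/{n}5.png",im[:,:,::-1])
  print(n,robot.camera_model(n))
E
```

```text
time: 7.35
tool_pos: [0.6897, 0.2317, 0.1871]
eef_rot: [0.331, 1.466, -0.359]
ft_force: [-0.4, 0.4, -2.5]
width: 0.677
lip_root mm [-1.299e+02 -1.000e-01  1.897e+02] lip_top [-1.058e+02 -1.000e-01  2.058e+02] tilt 34.99 yaw err 0.02 roll 0.02 F panel [ 0.6 -0.2 -2.5]
[-0.07  0.64 -0.58  1.36  0.43  1.21  0.43]
rot/row [ 0. -0.  0.]
0 [ 0.42 -0.   -1.03]
1 [ 0.42 -0.   -1.03]
2 [ 0.42 -0.   -1.03]
3 [ 0.42 -0.   -1.03]
4 [ 0.42 -0.   -1.03]
5 [ 0.42 -0.   -1.03]
6 [ 0.42 -0.   -1.03]
7 [ 0.42 -0.   -1.03]
wrist {'vfov': 65.58496598212365, 'cx': 318.18989762276357, 'cy': 203.59171446538124, 'position': array([0.60259936, 0.27912008, 0.34917779]), 'attitude': array([-0.35781531, -0.2335593 ,  1.11712083])}
side {'vfov': 56.51318665303715, 'cx': 318.93392189439936, 'cy': 202.73636768559535, 'position': array([0.47605244, 0.74916891, 0.85729914]), 'attitude': array([ 0.03807862, -1.18945049, -2.85088771])}
top {'vfov': 42.41693797317218, 'cx': 335.4797415729156, 'cy': 204.71714058248648, 'position': array([ 0.34499933, -0.03023028,  1.59680278]), 'attitude': array([ 0.08402335, -0.08419931, -1.55435438])}
```

View pics/wrist5.png

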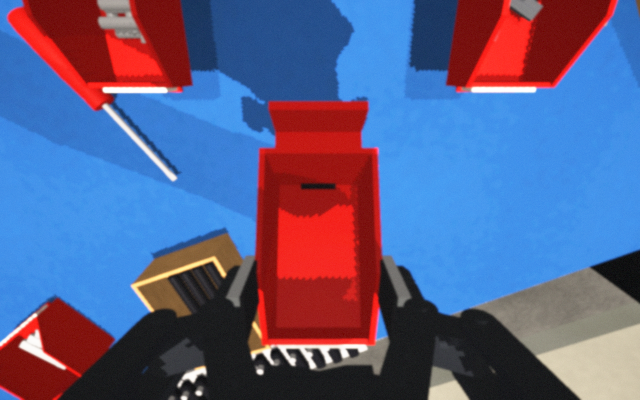

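View pics/side5.png

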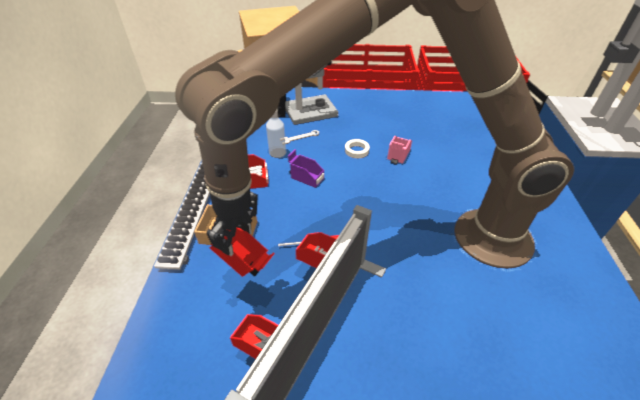

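View pics/top5.png

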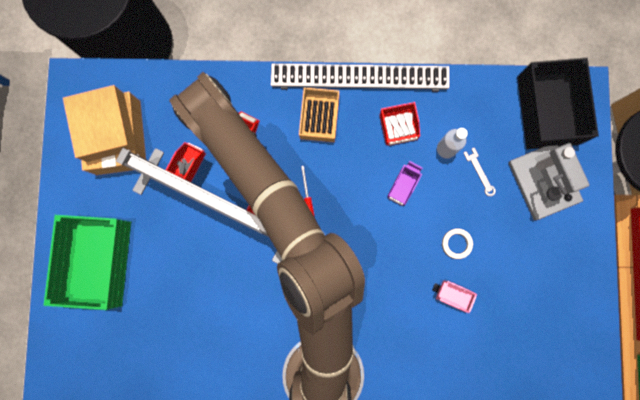

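```bash
python3 - <<'E'
import cv2
im=cv2.imread("pics/wrist5.png")
cv2.imwrite("pics/w5a.png",cv2.resize(im[0:110,0:200],None,fx=4,fy=4,interpolation=cv2.INTER_CUBIC))
cv2.imwrite("pics/w5b.png",cv2.resize(im[0:110,440:640],None,fx=4,fy=4,interpolation=cv2.INTER_CUBIC))
E
```

```text
(no output)
```

View pics/w5a.png

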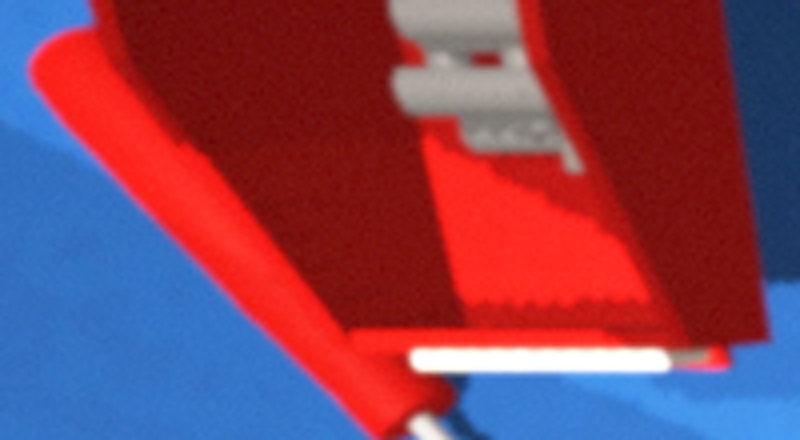

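View pics/w5b.png

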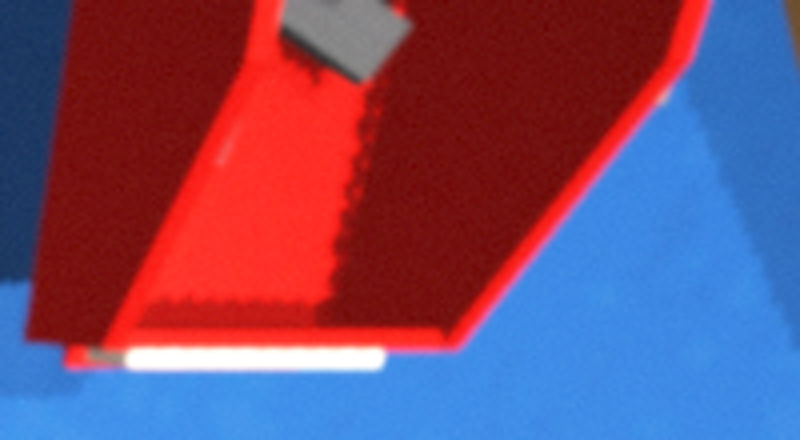

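```bash
cat > fit2.py <<'E'
import sys
from h import *
import fitp
from bench import robot
mw=robot.camera_model("wrist")
L=lambda x,y:(x/4-.4,y/4-.4); Rr=lambda x,y:(440+x/4-.4,y/4-.4)
wo=[(1,mw,BF(1),Rr(103,345)),(1,mw,fitp.BL(1),Rr(28,342)),(1,mw,BF(-1),Rr(460,348)),(1,mw,BS(-1),Rr(690,62)),(1,mw,BS(1),Rr(248,62)),
 (0,mw,BF(-1),L(690,345)),(0,mw,fitp.BL(-1),L(768,342))]
old=fitp.obs
for o,ln in((wo,0),(wo+old,1)):
    fitp.obs=o
    def g(p):
        v=fitp.f(p); return v if ln else v[:-4]
    f=lambda p: np.r_[g(p),(p[3]+p[4])*100]
    r=least_squares(f,[.52,.3125,2.6961,-.13,.13],loss='soft_l1'); print(r.x.round(4),np.degrees(r.x[2]).round(2)); print(f(r.x).round(1))
E
python3 fit2.py
```

```text
[0.6258 0.5335 2.6961 0.1161 0.3736] 154.47
[-1.  -0.3 -0.8  1.1 -1.3  0.  -2.8 -1.4 -0.5  0.1  1.1 -0.5  0.  -0.5
  0.2 -0.1 -0.8 -0.7  0.3 -1.2 -0.  -1.   0.4  0.4 -0.   0.2 -0.4  1. ]
[ 0.5211  0.3152  2.6988 -0.1292  0.1292] 154.63
[ 0.2  1.  -1.2 -0.3 -0.5  0.4  0.3 -0.3  0.5 -0.5 -0.2  0.8  0.2 -0.6
 -0. ]
[ 0.521   0.315   2.6989 -0.1292  0.1293] 154.64
[-0.1  1.  -1.5 -0.4 -0.9  0.3 -0.1 -0.4  0.1 -0.5 -0.6  0.7 -0.2 -0.6
 -1.8 -0.6 -1.5  0.8 -2.4 -0.2 -3.9 -1.7 -0.9  0.7  0.6  0.1 -0.4  0.1
 -0.2  0.5 -1.5  0.8 -0.4  0.1 -0.6  0.4 -0.2  1.9  0.5  0.4  0.   1.5
  0. ]
```

```bash
sed -i 's/^PO=.*/PO=np.array([.521,.315,0]); PYAW=2.6985/' h.py; python3 - <<'E'
from h import *; from bench import robot
s=robot.read_state(); binfrom(s)
Rt,pt=tcp_for((-.045,0,.15),35); plan(s,Rt,pt,8)
E
```

```text
lip_root mm [-127.8    1.   189.6] lip_top [-103.8    1.1  205.8] tilt 34.85 yaw err 0.06 roll -0.09 F panel [-0.1  0.7 -2. ]
rot/row [ 0.01 -0.02 -0.01]
0 [ 0.41  0.01 -1.07]
1 [ 0.41  0.01 -1.07]
2 [ 0.41  0.01 -1.07]
3 [ 0.41  0.01 -1.07]
4 [ 0.41  0.01 -1.07]
5 [ 0.41  0.01 -1.07]
6 [ 0.41  0.01 -1.07]
7 [ 0.41  0.01 -1.07]
```

```bash
python3 -m jog '[{"offset":[0.41,0.01,-1.07],"delta_rot":[0,0,0],"hand":0.3},{"offset":[0.41,0.01,-1.07],"delta_rot":[0,0,0],"hand":0.3},{"offset":[0.41,0.01,-1.07],"delta_rot":[0,0,0],"hand":0.3},{"offset":[0.41,0.01,-1.07],"delta_rot":[0,0,0],"hand":0.3},{"offset":[0.41,0.01,-1.07],"delta_rot":[0,0,0],"hand":0.3},{"offset":[0.41,0.01,-1.07],"delta_rot":[0,0,0],"hand":0.3},{"offset":[0.41,0.01,-1.07],"delta_rot":[0,0,0],"hand":0.3},{"offset":[0.41,0.01,-1.07],"delta_rot":[0,0,0],"hand":0.3}]'
python3 - <<'E'
from h import *; from bench import robot
s=robot.read_state(); binfrom(s)
Rt,pt=tcp_for((-.016,0,.15),35); plan(s,Rt,pt,8)
for n in("wrist","side"):
  im=robot.camera(n); cv2.imwrite(f"pics/{n}6.png",im[:,:,::-1])
im=cv2.imread("pics/side6.png"); cv2.imwrite("pics/s6c.png",cv2.resize(im[180:330,180:370],None,fx=4,fy=4,interpolation=cv2.INTER_CUBIC))
E
```

```text
time: 8.5
tool_pos: [0.6148, 0.2678, 0.1477]
eef_rot: [0.334, 1.465, -0.359]
ft_force: [-0.5, 0.3, -1.8]
width: 0.676
lip_root mm [-47.1   2.3 150.4] lip_top [-23.    2.2 166.5] tilt 34.99 yaw err -0.19 roll -0.07 F panel [ 0.6 -0.1 -1.8]
rot/row [-0.02 -0.   -0.01]
0 [-0.03  0.03 -0.39]
1 [-0.03  0.03 -0.39]
2 [-0.03  0.03 -0.39]
3 [-0.03  0.03 -0.39]
4 [-0.03  0.03 -0.39]
5 [-0.03  0.03 -0.39]
6 [-0.03  0.03 -0.39]
7 [-0.03  0.03 -0.39]
```

View pics/wrist6.png

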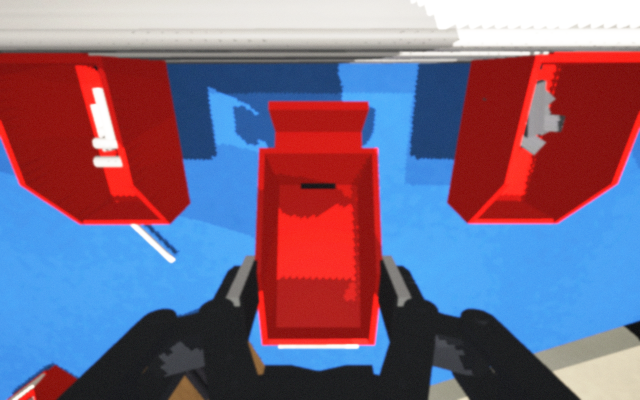

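View pics/s6c.png

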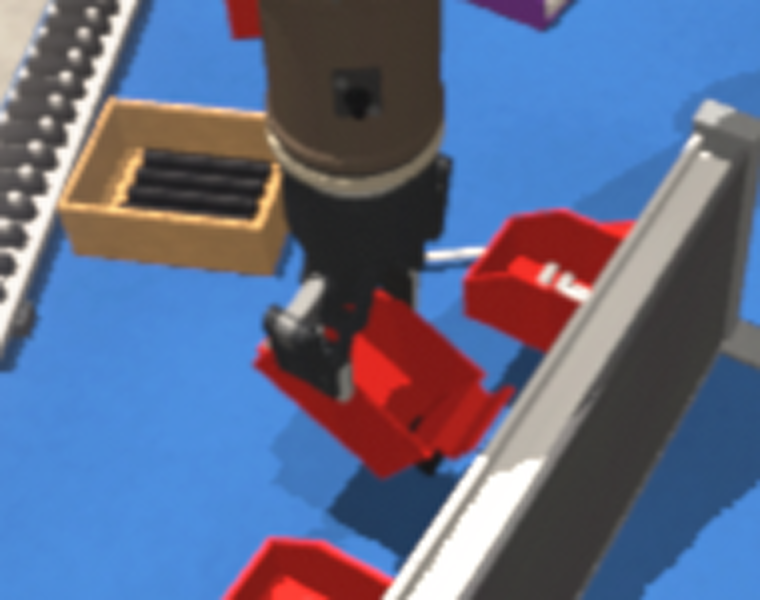

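```bash
python3 - <<'E'
from h import *; from bench import robot
m=robot.camera_model("wrist")
for nm,P in (("topedge",[(0,y,.205) for y in(-.15,0,.15)]),("slatlow",[(0,y,.172) for y in(-.15,0,.15)]),("grooveedge",[(0,y,.15) for y in(-.15,0,.15)]),
 ("ha",[np.array(b)+[-.05,-.1292,.089] for b in (BF(1),BF(-1),BS(1),BS(-1),(-.05,.03,0))]),("hb",[np.array(b)+[-.05,.1292,.089] for b in (BF(-1),BF(1),BS(-1),BS(1),(-.05,-.03,0))])):
  print(nm,proj(m,pose(PO[0],PO[1],PYAW,P)).round(1).tolist())
im=cv2.imread("pics/wrist6.png")
cv2.imwrite("pics/w6b.png",cv2.resize(im[20:240,440:640],None,fx=2.7,fy=2.7,interpolation=cv2.INTER_CUBIC))
cv2.imwrite("pics/w6m.png",cv2.resize(im[20:150,220:420],None,fx=4,fy=4,interpolation=cv2.INTER_CUBIC))
E
```

```text
topedge [[824.3, 40.1], [323.6, 40.7], [-178.6, 41.4]]
slatlow [[699.7, 47.7], [322.1, 48.2], [-56.2, 48.6]]
grooveedge [[645.9, 50.9], [321.5, 51.4], [-3.4, 51.8]]
ha [[470.3, 221.1], [560.7, 221.0], [508.8, 181.1], [622.1, 180.9], [449.1, 200.3]]
hb [[170.9, 221.6], [80.2, 221.8], [133.5, 181.7], [19.9, 181.9], [191.2, 200.7]]
```

View pics/w6b.png

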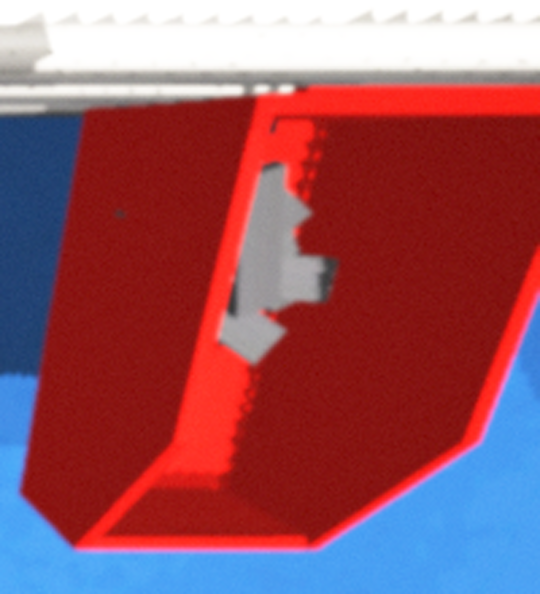

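View pics/w6m.png

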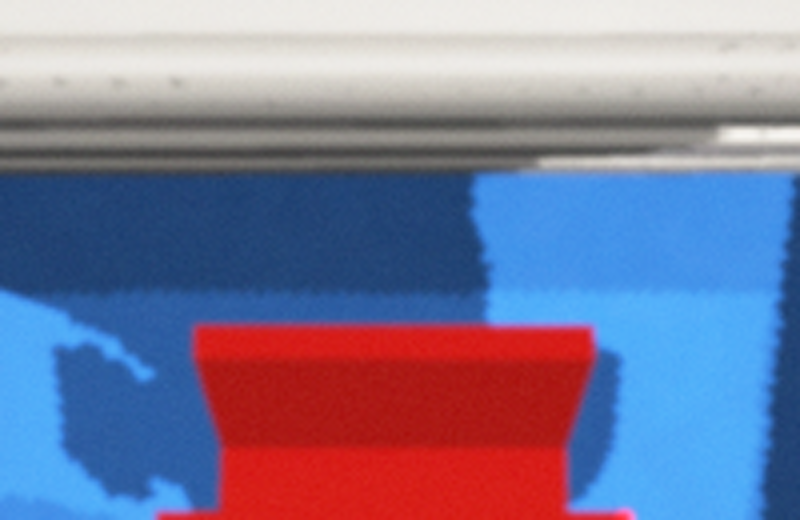

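```bash
python3 -m jog '[{"offset":[-0.03,0,-0.5],"delta_rot":[0,0,0],"hand":0.3},{"offset":[-0.03,0,-0.5],"delta_rot":[0,0,0],"hand":0.3},{"offset":[-0.03,0,-0.5],"delta_rot":[0,0,0],"hand":0.3},{"offset":[-0.03,0,-0.5],"delta_rot":[0,0,0],"hand":0.3},{"offset":[-0.03,0,-0.4],"delta_rot":[0,0,0],"hand":0.3},{"offset":[-0.03,0,-0.4],"delta_rot":[0,0,0],"hand":0.3},{"offset":[-0.03,0,-0.2],"delta_rot":[0,0,0],"hand":0.3},{"offset":[0,0,0],"delta_rot":[0,0,0],"hand":0.3}]'
python3 - <<'E'
from h import *; from bench import robot
s=robot.read_state(); binfrom(s)
Rt,pt=tcp_for((-.0124,.002,.1566),35); plan(s,Rt,pt,4)
for n in("wrist","side"):
  im=robot.camera(n); cv2.imwrite(f"pics/{n}7.png",im[:,:,::-1])
im=cv2.imread("pics/side7.png"); cv2.imwrite("pics/s7c.png",cv2.resize(im[200:330,230:370],None,fx=4.5,fy=4.5,interpolation=cv2.INTER_CUBIC))
im=cv2.imread("pics/wrist7.png"); cv2.imwrite("pics/w7m.png",cv2.resize(im[20:150,220:420],None,fx=4,fy=4,interpolation=cv2.INTER_CUBIC))
E
```

```text
time: 9.6
tool_pos: [0.5882, 0.2805, 0.1479]
eef_rot: [0.333, 1.465, -0.359]
ft_force: [0.4, -0.8, -2.5]
width: 0.666
lip_root mm [-17.6   2.1 150.5] lip_top [  6.4   2.1 166.6] tilt 34.99 yaw err -0.18 roll -0.07 F panel [-0.7  0.6 -2.5]
rot/row [-0.05 -0.   -0.01]
0 [-0.16  0.01 -0.12]
1 [-0.16  0.01 -0.12]
2 [-0.16  0.01 -0.12]
3 [-0.16  0.01 -0.12]
```

View pics/w7m.png

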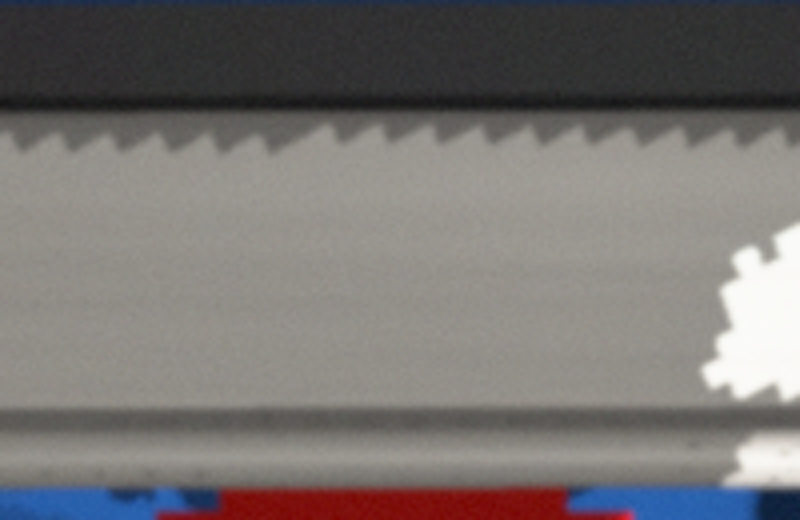

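View pics/s7c.png

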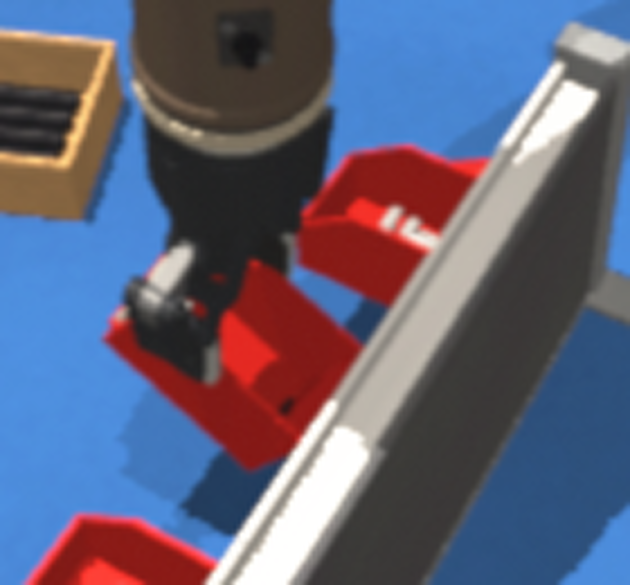

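```bash
python3 -m jog '[{"offset":[-0.08,0,-0.06],"delta_rot":[0,0,0],"hand":0.3},{"offset":[-0.08,0,-0.06],"delta_rot":[0,0,0],"hand":0.3},{"offset":[-0.08,0,-0.06],"delta_rot":[0,0,0],"hand":0.3},{"offset":[-0.08,0,-0.06],"delta_rot":[0,0,0],"hand":0.3},{"offset":[-0.08,0,-0.06],"delta_rot":[0,0,0],"hand":0.3},{"offset":[-0.08,0,-0.06],"delta_rot":[0,0,0],"hand":0.3},{"offset":[-0.08,0,-0.06],"delta_rot":[0,0,0],"hand":0.3},{"offset":[-0.08,0,-0.06],"delta_rot":[0,0,0],"hand":0.3}]'
python3 - <<'E'
from h import *; from bench import robot
s=robot.read_state(); binfrom(s)
for lr,t in (((-.011,.002,.156),28),((-.008,.002,.1545),21),((-.004,.002,.152),14),((-.001,.002,.1505),8)):
  Rt,pt=tcp_for(lr,t); print(lr,t); todo(Rt,pt,s)
  Rb=R.from_euler('y',t,degrees=True).as_matrix(); B=lambda x,z:(np.array(lr)+Rb@[x,0,z])[[0,2]]*1e3
  print("liptop front/back corners",B(.0085,.027).round(1),B(.0125,.027).round(1),"leg bottom rear",B(.0125,0).round(1),"leg/lip inner",B(.0085,.004).round(1),"back top",B(0,.004).round(1),"tongue tip",B(.021,-.05).round(1),B(.0075,-.046).round(1))
E
```

```text
time: 10.7
tool_pos: [0.5835, 0.2827, 0.1538]
eef_rot: [0.334, 1.465, -0.359]
ft_force: [0.2, -0.6, -1.1]
width: 0.672
lip_root mm [-12.5   2.2 156.5] lip_top [ 11.6   2.2 172.6] tilt 34.99 yaw err -0.2 roll -0.06 F panel [-0.5  0.5 -1.1]
(-0.011, 0.002, 0.156) 28
rot deg (tool) [-0.2   6.99 -0.06] | 7.0  offset cm before-rot axes [ 0.73  0.04 -0.28]  after-rot axes [ 0.76  0.04 -0.19]
liptop front/back corners [  9.2 175.8] [ 12.7 174. ] leg bottom rear [  0.  150.1] leg/lip inner [ -1.6 155.5] back top [ -9.1 159.5] tongue tip [-15.9 102. ] [-26.  111.9]
(-0.008, 0.002, 0.1545) 21
rot deg (tool) [-0.19 13.99 -0.07] | 14.0  offset cm before-rot axes [ 1.53  0.04 -0.8 ]  after-rot axes [ 1.68  0.04 -0.41]
liptop front/back corners [  9.6 176.7] [ 13.3 175.2] leg bottom rear [  3.7 150. ] leg/lip inner [  1.4 155.2] back top [ -6.6 158.2] tongue tip [ -6.3 100.3] [-17.5 108.9]
(-0.004, 0.002, 0.152) 14
rot deg (tool) [-0.19 20.99 -0.08] | 21.0  offset cm before-rot axes [ 2.39  0.03 -1.52]  after-rot axes [ 2.78  0.04 -0.56]
liptop front/back corners [ 10.8 176.1] [ 14.7 175.2] leg bottom rear [  8.1 149. ] leg/lip inner [  5.2 153.8] back top [ -3.  155.9] tongue tip [ 4.3 98.4] [ -7.9 105.6]
(-0.001, 0.002, 0.1505) 8
rot deg (tool) [-0.19 26.99 -0.09] | 27.0  offset cm before-rot axes [ 3.04  0.03 -2.14]  after-rot axes [ 3.68  0.04 -0.53]
liptop front/back corners [ 11.2 176.1] [ 15.1 175.5] leg bottom rear [ 11.4 148.8] leg/lip inner [  8.  153.3] back top [ -0.4 154.5] tongue tip [12.8 98.1] [  0.  103.9]
```

```bash
python3 - <<'E'
from h import *; from bench import robot
s=robot.read_state()
def st(lr,t):
  Rt,pt=tcp_for(lr,t); return dict(tool_pos=pt,eef_rot=R.from_matrix(Rt).as_rotvec())
w=[((-.012,.002,.157),28),((-.009,.002,.1555),21),((-.005,.002,.1532),14),((-.002,.002,.1513),9)]
c=s
for lr,t in w:
  n=st(lr,t); print(t); plan(c,R.from_rotvec(n['eef_rot']).as_matrix(),n['tool_pos'],4); c=n
E
```

```text
28
rot/row [-0.05  1.75 -0.01]
0 [ 0.16  0.01 -0.04]
1 [ 0.16  0.01 -0.04]
2 [ 0.16  0.01 -0.03]
3 [ 0.16  0.01 -0.03]
21
rot/row [-0.    1.75 -0.  ]
0 [ 0.21  0.   -0.11]
1 [ 0.22  0.   -0.1 ]
2 [ 0.22  0.   -0.09]
3 [ 0.22  0.   -0.09]
14
rot/row [ 0.    1.75 -0.  ]
0 [ 0.25  0.   -0.12]
1 [ 0.25  0.   -0.11]
2 [ 0.25  0.   -0.11]
3 [ 0.26  0.   -0.1 ]
9
rot/row [-0.    1.25  0.  ]
0 [ 0.19 -0.   -0.08]
1 [ 0.19 -0.   -0.08]
2 [ 0.19 -0.   -0.07]
3 [ 0.2  -0.   -0.07]
```

```bash
python3 -m jog '[{"offset":[0.16,0.01,-0.04],"delta_rot":[0,1.75,0],"hand":0.3},{"offset":[0.16,0.01,-0.04],"delta_rot":[0,1.75,0],"hand":0.3},{"offset":[0.16,0,-0.03],"delta_rot":[0,1.75,0],"hand":0.3},{"offset":[0.16,0,-0.03],"delta_rot":[0,1.75,0],"hand":0.3},{"offset":[0.21,0,-0.11],"delta_rot":[0,1.75,0],"hand":0.3},{"offset":[0.22,0,-0.1],"delta_rot":[0,1.75,0],"hand":0.3},{"offset":[0.22,0,-0.09],"delta_rot":[0,1.75,0],"hand":0.3},{"offset":[0.22,0,-0.09],"delta_rot":[0,1.75,0],"hand":0.3}]'
python3 - <<'E'
from h import *; from bench import robot
s=robot.read_state(); binfrom(s); print(s['wrist_torque'].round(2))
def st(lr,t):
  Rt,pt=tcp_for(lr,t); return dict(tool_pos=pt,eef_rot=R.from_matrix(Rt).as_rotvec())
c=s
for lr,t in [((-.005,.002,.1532),14),((-.002,.002,.1513),9)]:
  n=st(lr,t); print(t); plan(c,R.from_rotvec(n['eef_rot']).as_matrix(),n['tool_pos'],4); c=n
for n in("wrist","side"):
  im=robot.camera(n); cv2.imwrite(f"pics/{n}8.png",im[:,:,::-1])
im=cv2.imread("pics/side8.png"); cv2.imwrite("pics/s8c.png",cv2.resize(im[200:330,230:370],None,fx=4.5,fy=4.5,interpolation=cv2.INTER_CUBIC))
E
```

```text
time: 11.7
tool_pos: [0.5782, 0.2855, 0.1389]
eef_rot: [0.388, 1.706, -0.326]
ft_force: [-0.4, 0.2, -2.0]
width: 0.671
lip_root mm [ -8.9   2.  155.5] lip_top [ 10.5   1.9 177. ] tilt 20.87 yaw err -0.19 roll -0.07 F panel [ 0.4 -0.  -2. ]
[-0.14 -0.25  0.03]
14
rot/row [-0.04  1.72 -0.03]
0 [ 0.24  0.   -0.12]
1 [ 0.25  0.   -0.11]
2 [ 0.25  0.   -0.1 ]
3 [ 0.25  0.   -0.1 ]
9
rot/row [-0.    1.25  0.  ]
0 [ 0.19 -0.   -0.08]
1 [ 0.19 -0.   -0.08]
2 [ 0.19 -0.   -0.07]
3 [ 0.2  -0.   -0.07]
```

View pics/wrist8.png

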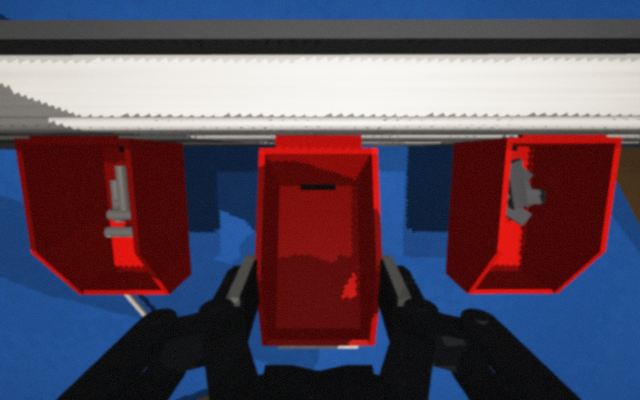

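View pics/s8c.png

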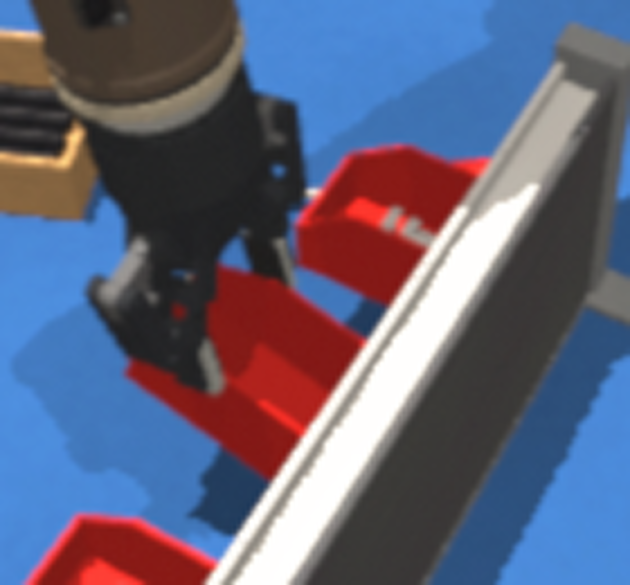

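```bash
python3 -m jog '[{"offset":[0.24,0,-0.12],"delta_rot":[0,1.75,0],"hand":0.3},{"offset":[0.25,0,-0.11],"delta_rot":[0,1.75,0],"hand":0.3},{"offset":[0.25,0,-0.1],"delta_rot":[0,1.75,0],"hand":0.3},{"offset":[0.25,0,-0.1],"delta_rot":[0,1.75,0],"hand":0.3},{"offset":[0.19,0,-0.08],"delta_rot":[0,1.25,0],"hand":0.3},{"offset":[0.19,0,-0.08],"delta_rot":[0,1.25,0],"hand":0.3},{"offset":[0.19,0,-0.07],"delta_rot":[0,1.25,0],"hand":0.3},{"offset":[0.2,0,-0.07],"delta_rot":[0,1.25,0],"hand":0.3}]'
python3 - <<'E'
from h import *; from bench import robot
s=robot.read_state(); binfrom(s); print(s['wrist_torque'].round(2),s['joint_positions'].round(2))
for n in("wrist","side"):
  im=robot.camera(n); cv2.imwrite(f"pics/{n}9.png",im[:,:,::-1])
im=cv2.imread("pics/side9.png"); cv2.imwrite("pics/s9c.png",cv2.resize(im[200:330,230:370],None,fx=4.5,fy=4.5,interpolation=cv2.INTER_CUBIC))
E
```

```text
time: 12.8
tool_pos: [0.5684, 0.2902, 0.1242]
eef_rot: [0.435, 1.909, -0.294]
ft_force: [1.7, -2.1, 1.1]
width: 0.672
lip_root mm [ -2.7   1.9 152. ] lip_top [ 11.9   1.9 177. ] tilt 8.98 yaw err -0.21 roll -0.09 F panel [-2.4  1.2  1.1]
[-0.54 -0.75  0.12] [ 0.02  0.78 -0.7   1.37  0.16  1.33  0.5 ]
```

View pics/wrist9.png

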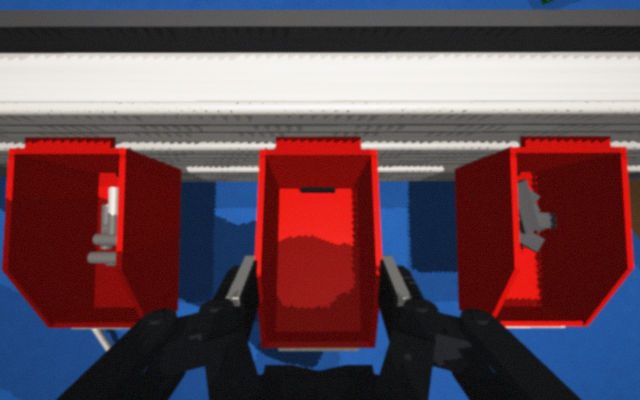

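View pics/s9c.png

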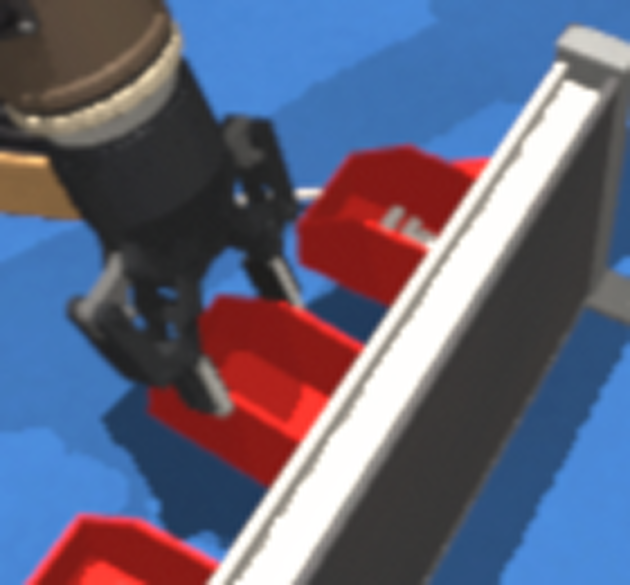

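```bash
python3 -m jog '[{"offset":[0,0,0],"delta_rot":[0,0,0],"hand":0.8},{"offset":[0,0,0],"delta_rot":[0,0,0],"hand":0.9},{"offset":[0,0,0],"delta_rot":[0,0,0],"hand":1},{"offset":[0,0,0],"delta_rot":[0,0,0],"hand":1},{"offset":[0,0,0],"delta_rot":[0,0,0],"hand":1},{"offset":[0,0,0],"delta_rot":[0,0,0],"hand":1},{"offset":[0,0,0],"delta_rot":[0,0,0],"hand":1},{"offset":[0,0,0],"delta_rot":[0,0,0],"hand":1}]'
python3 - <<'E'
from h import *; from bench import robot
s=robot.read_state(); print(s['ft_force'],s['wrist_torque'].round(2))
for n in("wrist","side"):
  im=robot.camera(n); cv2.imwrite(f"pics/{n}10.png",im[:,:,::-1])
im=cv2.imread("pics/side10.png"); cv2.imwrite("pics/s10c.png",cv2.resize(im[200:330,230:370],None,fx=4.5,fy=4.5,interpolation=cv2.INTER_CUBIC))
E
```

```text
time: 13.9
tool_pos: [0.5679, 0.2904, 0.1239]
eef_rot: [0.434, 1.909, -0.294]
ft_force: [0.9, -0.8, 0.7]
width: 1.001
[ 0.87656756 -0.81231508  0.66392297] [-0.15 -0.34 -0.03]
```

View pics/wrist10.png

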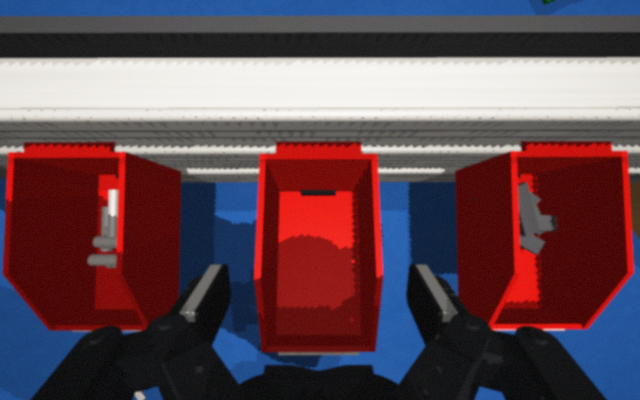

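View pics/s10c.png

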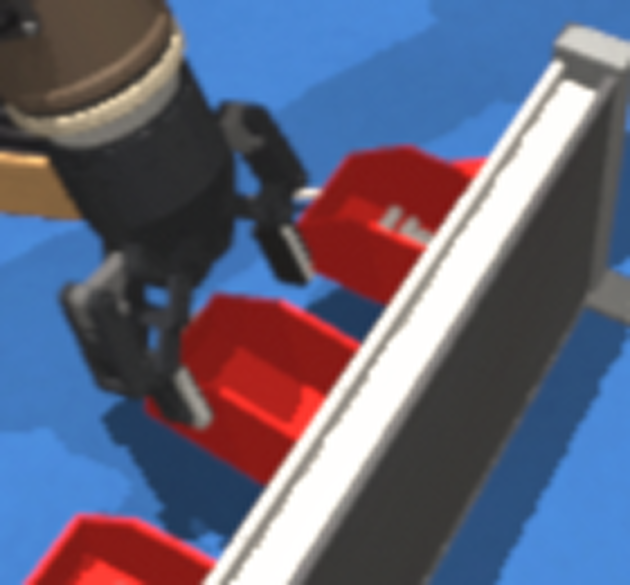

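```bash
python3 -m jog '[{"offset":[-0.6,0,0],"delta_rot":[0,0,0],"hand":1},{"offset":[-1.2,0,0],"delta_rot":[0,0,0],"hand":1},{"offset":[-1.2,0,0],"delta_rot":[0,0,0],"hand":1},{"offset":[-1.2,0,0],"delta_rot":[0,0,0],"hand":1},{"offset":[-1.3,0,0],"delta_rot":[0,0,0],"hand":1},{"offset":[-1.3,0,0],"delta_rot":[0,0,0],"hand":1},{"offset":[-1.4,0,0],"delta_rot":[0,0,0],"hand":1},{"offset":[-1.4,0,0],"delta_rot":[0,0,0],"hand":1}]'
cat >> h.py <<'E'
def leanpose(p,lean):
    Rt,_=axes(PYAW,lean,-1,0); return Rt,PO+R.from_euler('z',PYAW).as_matrix()@np.array(p)
def tcpp(s):
    Pm=R.from_euler('z',PYAW).as_matrix(); print("TCP panel mm",(1e3*(Pm.T@(s['tool_pos']-PO))).round(1),"F panel",(Pm.T@s['ft_force']).round(1),"t",s['time'])
E
python3 - <<'E'
from h import *; from bench import robot
s=robot.read_state(); tcpp(s)
for n in("wrist","side"):
  im=robot.camera(n); cv2.imwrite(f"pics/{n}11.png",im[:,:,::-1])
im=cv2.imread("pics/side11.png"); cv2.imwrite("pics/s11c.png",cv2.resize(im[200:330,230:370],None,fx=4.5,fy=4.5,interpolation=cv2.INTER_CUBIC))
def D(p,l):
  Rt,pt=leanpose(p,l); return dict(tool_pos=pt,eef_rot=R.from_matrix(Rt).as_rotvec())
n1=D((-.16,.002,.19),35); n2=D((-.135,.002,.125),35)
plan(s,R.from_rotvec(n1['eef_rot']).as_matrix(),n1['tool_pos'],4); plan(n1,R.from_rotvec(n2['eef_rot']).as_matrix(),n2['tool_pos'],4)
E
```

```text
time: 15.0
tool_pos: [0.5999, 0.275, 0.2141]
eef_rot: [0.434, 1.909, -0.294]
ft_force: [0.9, 0.6, 0.4]
width: 1.001
TCP panel mm [-88.4   2.3 214.1] F panel [-0.5 -1.   0.4] t 15.0
rot/row [-0.03  3.37 -0.04]
0 [-0.1   0.01  1.89]
1 [-0.21  0.01  1.88]
2 [-0.32  0.01  1.86]
3 [-0.42  0.01  1.84]
rot/row [ 0. -0.  0.]
0 [1.69 0.   0.42]
1 [1.69 0.   0.42]
2 [1.69 0.   0.42]
3 [1.69 0.   0.42]
```

View pics/wrist11.png

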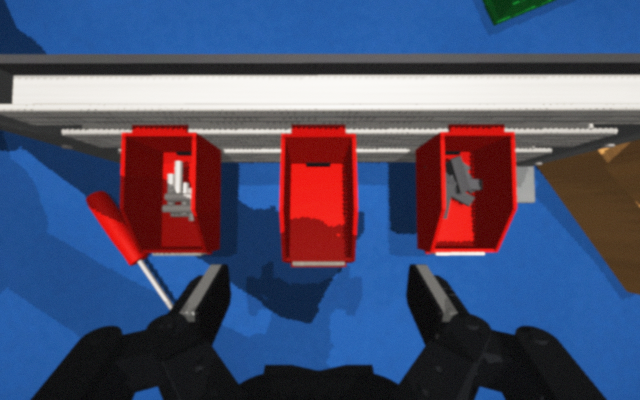

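View pics/s11c.png

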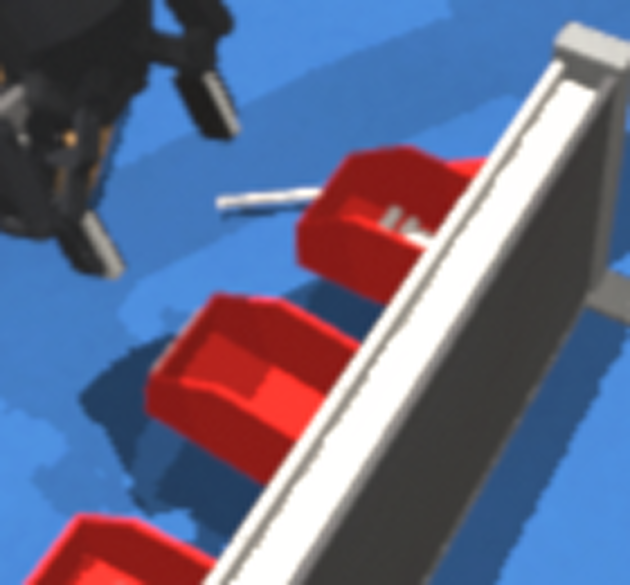

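```bash
python3 -m jog '[{"offset":[-0.1,0,1.9],"delta_rot":[0,3.37,0],"hand":0.5},{"offset":[-0.2,0,1.9],"delta_rot":[0,3.37,0],"hand":0},{"offset":[-0.3,0,1.9],"delta_rot":[0,3.37,0],"hand":0},{"offset":[-0.4,0,1.85],"delta_rot":[0,3.37,0],"hand":0},{"offset":[1.5,0,0.42],"delta_rot":[0,0,0],"hand":0},{"offset":[1.7,0,0.42],"delta_rot":[0,0,0],"hand":0},{"offset":[1.7,0,0.42],"delta_rot":[0,0,0],"hand":0},{"offset":[1.7,0,0.42],"delta_rot":[0,0,0],"hand":0}]' 40
python3 - <<'E'
from h import *; from bench import robot
s=robot.read_state(); tcpp(s); print(s['joint_positions'].round(2),s['width'])
Rt,pt=leanpose((-.108,.002,.124),35); todo(Rt,pt,s)
for n in("wrist","side"):
  im=robot.camera(n); cv2.imwrite(f"pics/{n}12.png",im[:,:,::-1])
im=cv2.imread("pics/side12.png"); cv2.imwrite("pics/s12c.png",cv2.resize(im[200:330,200:370],None,fx=4.5,fy=4.5,interpolation=cv2.INTER_CUBIC))
E
```

```text
time: 16.1
tool_pos: [0.6421, 0.255, 0.124]
eef_rot: [0.485, 2.138, -0.251]
ft_force: [0.5, -0.0, -0.4]
width: 0.001
TCP panel mm [-135.2    2.3  124. ] F panel [-0.5 -0.2 -0.4] t 16.1
[ 0.03  1.02 -0.68  0.98  0.09  1.67  0.64] 0.0007892424354087402
rot deg (tool) [-0.08  0.03 -0.14] | 0.2  offset cm before-rot axes [ 1.56  0.02 -2.23]  after-rot axes [ 1.56  0.03 -2.23]
```

View pics/wrist12.png

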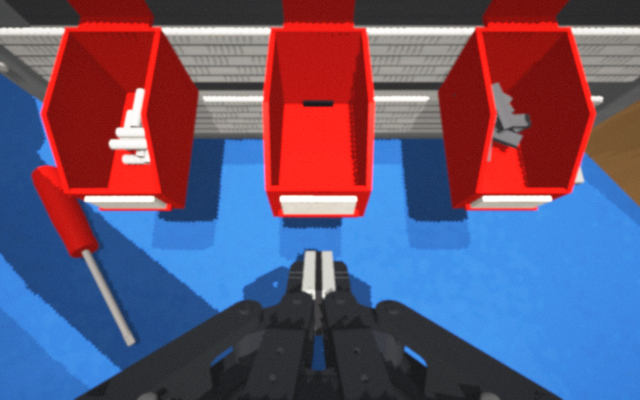

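View pics/s12c.png

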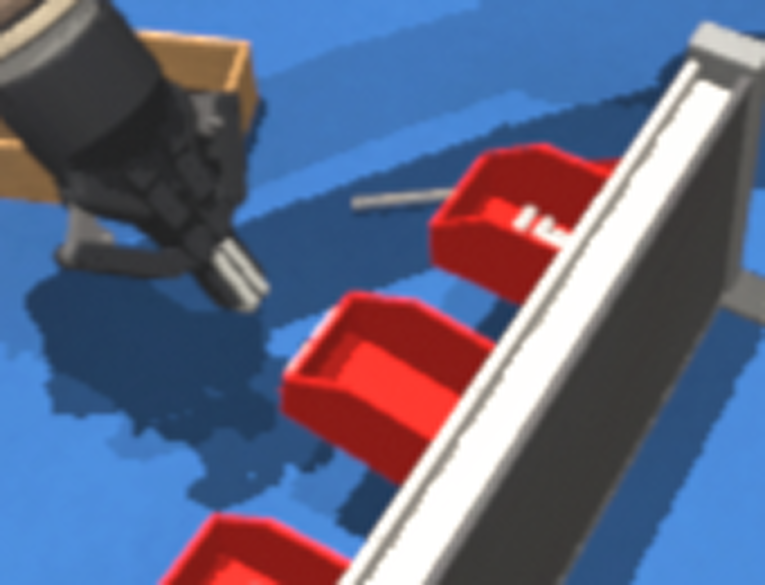

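```bash
python3 - <<'E'
import cv2
im=cv2.imread("pics/wrist12.png")
cv2.imwrite("pics/w12a.png",cv2.resize(im[0:120,250:390],None,fx=5,fy=5,interpolation=cv2.INTER_CUBIC))
cv2.imwrite("pics/w12b.png",cv2.resize(im[120:230,250:390],None,fx=5,fy=5,interpolation=cv2.INTER_CUBIC))
E
```

```text
(no output)
```

View pics/w12a.png

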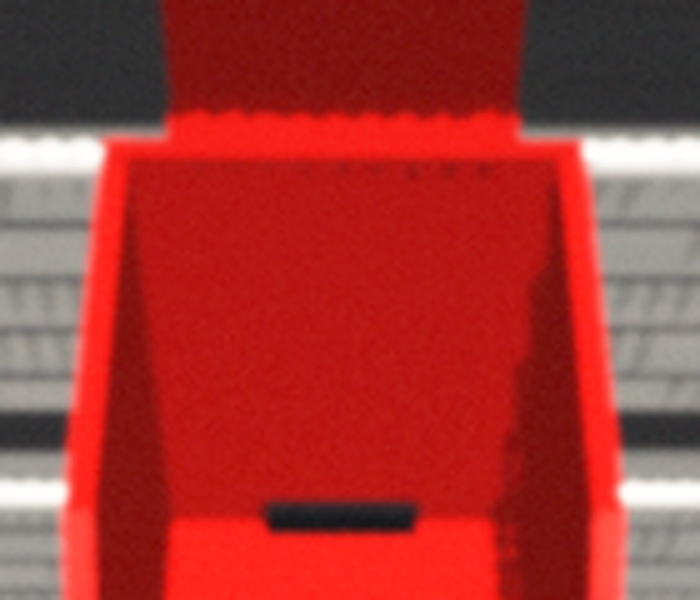

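View pics/w12b.png

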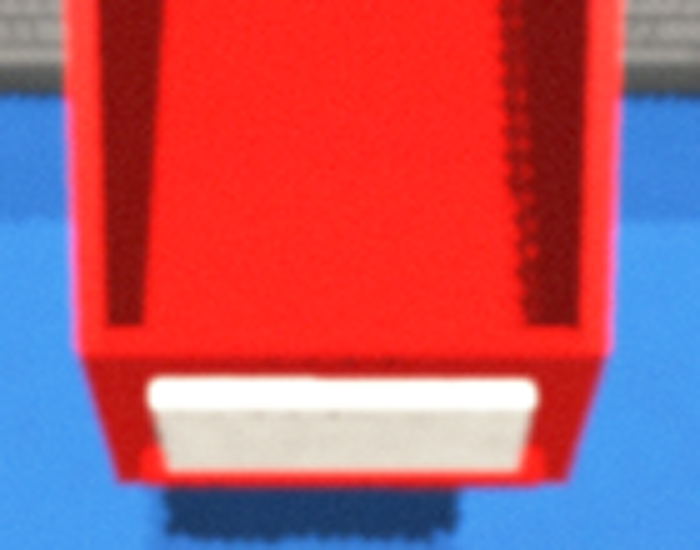

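```bash
cat > pnp.py <<'E'
from h import *
def pnp(m,o,po=None):
    P=np.array([a for a,_ in o],float); U=np.array([b for _,b in o],float)
    f=200/np.tan(np.radians(m['vfov'])/2); K=np.array([[f,0,m['cx']],[0,f,m['cy']],[0,0,1]])
    ok,rv,tv=cv2.solvePnP(P,U,K,None,flags=cv2.SOLVEPNP_SQPNP); ok,rv,tv=cv2.solvePnP(P,U,K,None,rv,tv,True)
    print("res",(cv2.projectPoints(P,rv,tv,K,None)[0][:,0]-U).round(1).tolist())
    Rw=R.from_rotvec(m['attitude']).as_matrix()@np.diag([1,-1,-1.])
    Rb=Rw@cv2.Rodrigues(rv)[0]; tb=Rw@tv[:,0]+m['position']
    Pm=R.from_euler('z',PYAW).as_matrix(); X=Pm.T@Rb
    g=lambda v:(1e3*(Pm.T@(tb+Rb@np.array(v)-PO))).round(1)
    print("tilt",np.degrees(np.arctan2(X[0,2],X[2,2])).round(2),"yaw",np.degrees(np.arctan2(-X[0,1],X[1,1])).round(2),"roll",np.degrees(X[2,1]).round(2))
    print("origin",g((0,0,0)),"lip_root",g((.05,0,.061)),"lip_top",g((.0605,0,.088)),"latch",g((.0575,0,.015)),"front20",g((-.05,0,.02)))
E
python3 - <<'E'
from pnp import *; from bench import robot
m=robot.camera_model("wrist")
A=lambda x,y:(250+x/5-.4,y/5-.4); B=lambda x,y:(250+x/5-.4,120+y/5-.4)
pnp(m,[((.0585,.022,.065),A(168,115)),((.0585,-.022,.065),A(520,115)),((.05,.03,.065),A(107,142)),((.05,-.03,.065),A(580,142)),((.047,.027,.065),A(130,158)),((.047,-.027,.065),A(555,158)),
((-.012,.03,.065),A(65,510)),((-.012,-.03,.065),A(625,510)),((-.05,.03,.036),B(80,355)),((-.05,-.03,.036),B(608,355)),((-.05,.03,0),B(118,482)),((-.05,-.03,0),B(570,484))])
E
```

```text
res [[0.8, -1.9], [-1.1, -1.9], [-0.3, 1.0], [0.3, 1.1], [-0.5, 0.9], [0.9, 0.9], [0.1, 0.1], [-0.4, 0.2], [-0.2, -0.7], [0.4, -0.7], [0.2, 0.7], [-0.3, 0.3]]
tilt 10.91 yaw -0.03 roll 0.11
origin [-65.1   2.3  97.5] lip_root [ -4.5   2.2 147.9] lip_top [ 11.    2.1 172.5] latch [ -5.8   2.2 101.4] front20 [-110.4    2.3  126.6]
```

```bash
python3 -m jog '[{"offset":[0.41,0,0.29],"delta_rot":[0,0,0],"hand":0},{"offset":[0.14,0,-0.2],"delta_rot":[0,0,0],"hand":0},{"offset":[0.14,0,-0.2],"delta_rot":[0,0,0],"hand":0},{"offset":[0.14,0,-0.2],"delta_rot":[0,0,0],"hand":0},{"offset":[0.14,0,-0.2],"delta_rot":[0,0,0],"hand":0},{"offset":[0.14,0,-0.2],"delta_rot":[0,0,0],"hand":0},{"offset":[0.14,0,-0.2],"delta_rot":[0,0,0],"hand":0},{"offset":[0,0,0],"delta_rot":[0,0,0],"hand":0}]'
python3 - <<'E'
from h import *; from bench import robot
s=robot.read_state(); tcpp(s)
im=robot.camera("wrist"); cv2.imwrite("pics/w13.png",cv2.resize(im[130:300,220:420,::-1],None,fx=3,fy=3,interpolation=cv2.INTER_CUBIC))
E
```

```text
time: 17.2
tool_pos: [0.6296, 0.2609, 0.1197]
eef_rot: [0.486, 2.138, -0.251]
ft_force: [-0.7, 0.1, -0.2]
width: -0.001
TCP panel mm [-121.3    2.3  119.7] F panel [ 0.7  0.2 -0.2] t 17.2
```

View pics/w13.png

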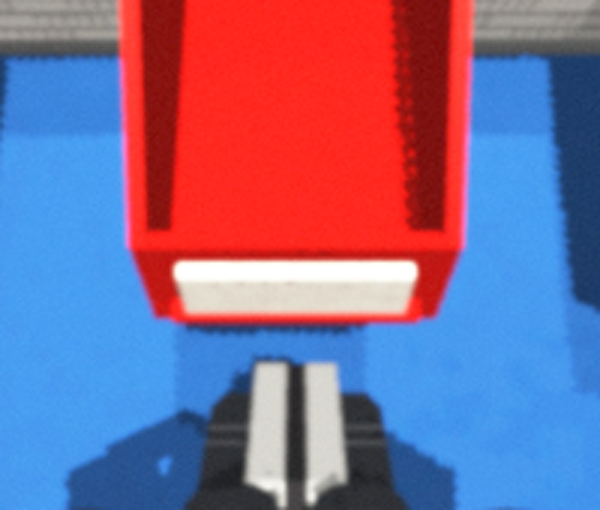

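```bash
python3 -m jog '[{"offset":[0.09,0,-0.12],"delta_rot":[0,0,0],"hand":0},{"offset":[0.09,0,-0.12],"delta_rot":[0,0,0],"hand":0},{"offset":[0.09,0,-0.12],"delta_rot":[0,0,0],"hand":0},{"offset":[0.09,0,-0.12],"delta_rot":[0,0,0],"hand":0},{"offset":[0.09,0,-0.12],"delta_rot":[0,0,0],"hand":0},{"offset":[0.09,0,-0.12],"delta_rot":[0,0,0],"hand":0},{"offset":[0,0,0],"delta_rot":[0,0,0],"hand":0},{"offset":[0,0,0],"delta_rot":[0,0,0],"hand":0}]'
python3 - <<'E'
from h import *; from bench import robot
s=robot.read_state(); tcpp(s)
im=robot.camera("wrist"); cv2.imwrite("pics/w14.png",cv2.resize(im[130:300,220:420,::-1],None,fx=3,fy=3,interpolation=cv2.INTER_CUBIC))
im=robot.camera("side"); cv2.imwrite("pics/s14c.png",cv2.resize(im[200:330,200:370,::-1],None,fx=4.5,fy=4.5,interpolation=cv2.INTER_CUBIC))
E
```

```text
time: 18.25
tool_pos: [0.6217, 0.2647, 0.1193]
eef_rot: [0.486, 2.138, -0.252]
ft_force: [0.3, 0.8, -0.9]
width: -0.003
TCP panel mm [-112.6    2.3  119.3] F panel [ 0.1 -0.9 -0.9] t 18.25
```

View pics/w14.png

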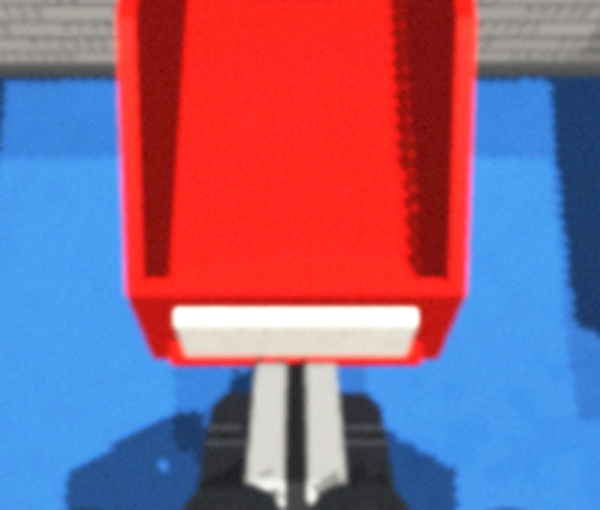

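View pics/s14c.png

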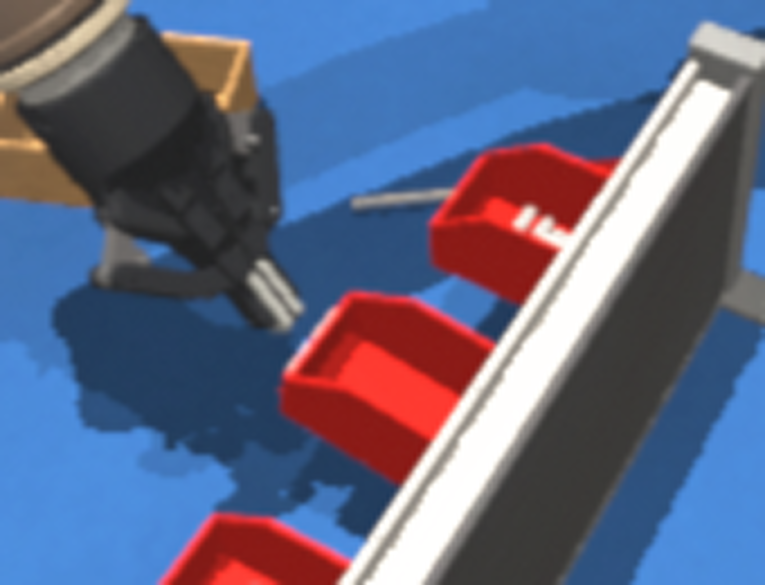

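```bash
python3 -m jog '[{"offset":[0.09,0,-0.12],"delta_rot":[0,0,0],"hand":0},{"offset":[0.09,0,-0.12],"delta_rot":[0,0,0],"hand":0},{"offset":[0.09,0,-0.12],"delta_rot":[0,0,0],"hand":0},{"offset":[0,0,0],"delta_rot":[0,0,0],"hand":0},{"offset":[0,0,0],"delta_rot":[0,0,0],"hand":0},{"offset":[0,0,0],"delta_rot":[0,0,0],"hand":0},{"offset":[0,0,0],"delta_rot":[0,0,0],"hand":0},{"offset":[0,0,0],"delta_rot":[0,0,0],"hand":0}]'
python3 - <<'E'
from h import *; from bench import robot
s=robot.read_state(); tcpp(s)
im=robot.camera("wrist"); cv2.imwrite("pics/w15.png",cv2.resize(im[130:300,220:420,::-1],None,fx=3,fy=3,interpolation=cv2.INTER_CUBIC))
E
```

```text
time: 19.35
tool_pos: [0.6176, 0.2666, 0.1191]
eef_rot: [0.486, 2.138, -0.252]
ft_force: [-0.8, -0.2, 0.5]
width: -0.0
TCP panel mm [-108.     2.3  119.1] F panel [0.6 0.6 0.5] t 19.35
```

View pics/w15.png

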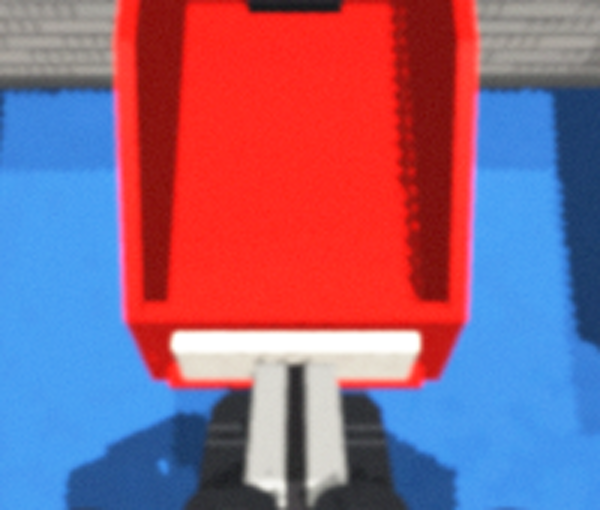

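```bash
python3 -m jog '[{"offset":[0.06,0,-0.08],"delta_rot":[0,0,0],"hand":0},{"offset":[0.06,0,-0.08],"delta_rot":[0,0,0],"hand":0},{"offset":[0.06,0,-0.08],"delta_rot":[0,0,0],"hand":0},{"offset":[0.06,0,-0.08],"delta_rot":[0,0,0],"hand":0},{"offset":[0,0,0],"delta_rot":[0,0,0],"hand":0},{"offset":[0,0,0],"delta_rot":[0,0,0],"hand":0},{"offset":[0,0,0],"delta_rot":[0,0,0],"hand":0},{"offset":[0,0,0],"delta_rot":[0,0,0],"hand":0}]'
python3 - <<'E'
from h import *; from bench import robot
s=robot.read_state(); tcpp(s)
im=robot.camera("wrist"); cv2.imwrite("pics/wrist16.png",im[:,:,::-1])
E
```

```text
time: 20.4
tool_pos: [0.614, 0.2683, 0.119]
eef_rot: [0.486, 2.138, -0.252]
ft_force: [-0.8, 0.7, -0.0]
width: -0.0
TCP panel mm [-104.     2.3  119. ] F panel [ 1.  -0.2 -0. ] t 20.4
```

View pics/wrist16.png

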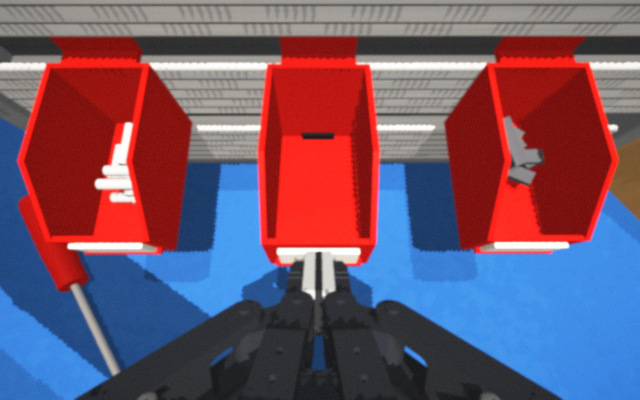

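```bash
python3 -m jog '[{"offset":[0.06,0,-0.08],"delta_rot":[0,0,0],"hand":0},{"offset":[0.06,0,-0.08],"delta_rot":[0,0,0],"hand":0},{"offset":[0.06,0,-0.08],"delta_rot":[0,0,0],"hand":0},{"offset":[0.06,0,-0.08],"delta_rot":[0,0,0],"hand":0},{"offset":[0,0,0],"delta_rot":[0,0,0],"hand":0},{"offset":[0,0,0],"delta_rot":[0,0,0],"hand":0},{"offset":[0,0,0],"delta_rot":[0,0,0],"hand":0},{"offset":[0,0,0],"delta_rot":[0,0,0],"hand":0}]'
python3 - <<'E'
from h import *; from bench import robot
s=robot.read_state(); tcpp(s)
im=robot.camera("wrist"); cv2.imwrite("pics/w17.png",cv2.resize(im[130:300,220:420,::-1],None,fx=3,fy=3,interpolation=cv2.INTER_CUBIC))
E
```

```text
time: 21.45
tool_pos: [0.6104, 0.2701, 0.1189]
eef_rot: [0.486, 2.138, -0.251]
ft_force: [1.0, -0.1, -0.7]
width: 0.001
TCP panel mm [-100.     2.2  118.9] F panel [-1.  -0.3 -0.7] t 21.45
```

View pics/w17.png

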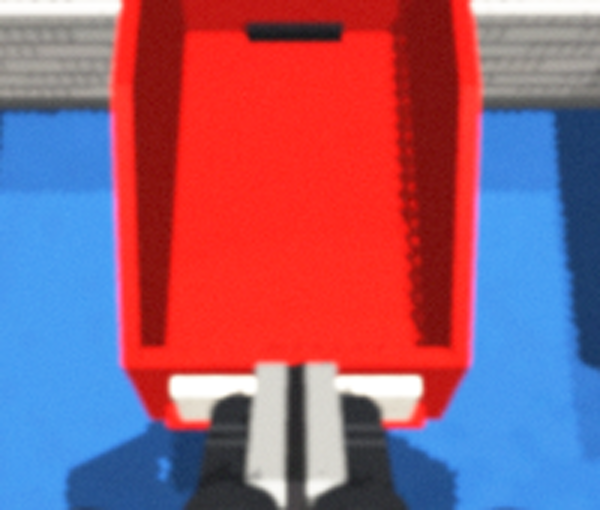

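```bash
python3 - <<'E'
from h import *; from bench import robot
m=robot.camera_model("wrist"); s=robot.read_state(); Rc=R.from_rotvec(s['eef_rot']).as_matrix()
for v in [(0,0,0),(0,0,-.011),(0,0,.011),(-.019,0,-.011),(-.04,0,-.011)]:
    print(v,proj(m,s['tool_pos']+Rc@np.array(v)).round(1), )
im=robot.camera("side"); cv2.imwrite("pics/s17c.png",cv2.resize(im[200:330,200:370,::-1],None,fx=4.5,fy=4.5,interpolation=cv2.INTER_CUBIC))
ms=robot.camera_model("side"); print("side TCP crop",((proj(ms,s['tool_pos'])-[200,200])*4.5).round(0))
E
```

```text
(0, 0, 0) [[317.2 243.3]]
(0, 0, -0.011) [[317.2 226.4]]
(0, 0, 0.011) [[317.2 259.5]]
(-0.019, 0, -0.011) [[317.1 240.3]]
(-0.04, 0, -0.011) [[316.9 259.8]]
side TCP crop [[333. 367.]]
```

View pics/s17c.png

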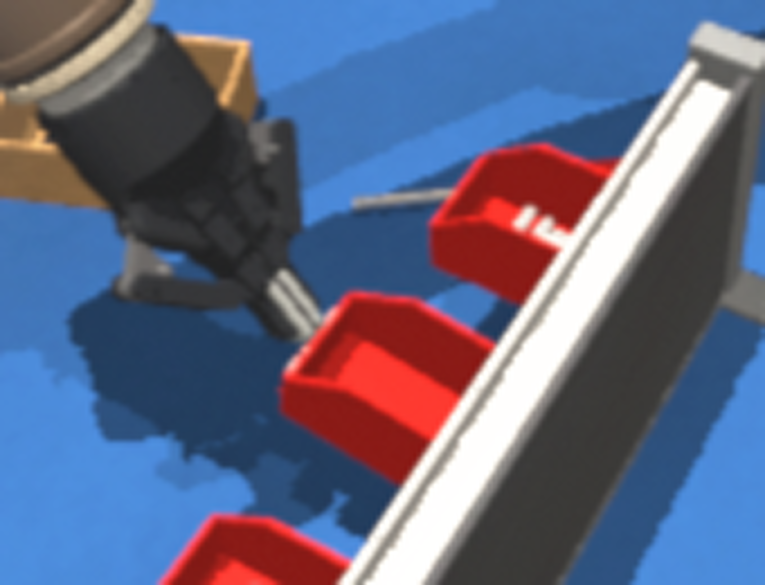

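```bash
python3 - <<'E'
from h import *; from bench import robot
ms=robot.camera_model("side")
def show(tp,rv,off,x0,y0,k,seq):
    Rc=R.from_rotvec(rv).as_matrix()
    for v in seq: print(v,((proj(ms,np.array(tp)+Rc@np.array(v))[0]-[x0,y0])*k).round(0))
print("s9 pads near finger"); 
show([.5684,.2902,.1242],[.435,1.909,-.294],0,230,200,4.5,[(x,.03,z) for x in(0,-.01,-.02,-.03) for z in(-.011,.011)])
print("other side");show([.5684,.2902,.1242],[.435,1.909,-.294],0,230,200,4.5,[(x,-.03,z) for x in(0,-.02) for z in(-.011,.011)])
print("s12"); show([.6421,.255,.124],[.485,2.138,-.251],0,200,200,4.5,[(x,0,z) for x in(0,-.01,-.02,-.03) for z in(-.011,0,.011)])
E
```

```text
s9 pads near finger
(0, 0.03, -0.011) [259. 450.]
(0, 0.03, 0.011) [225. 441.]
(-0.01, 0.03, -0.011) [251. 436.]
(-0.01, 0.03, 0.011) [217. 427.]
(-0.02, 0.03, -0.011) [243. 423.]
(-0.02, 0.03, 0.011) [209. 414.]
(-0.03, 0.03, -0.011) [236. 409.]
(-0.03, 0.03, 0.011) [202. 400.]
other side
(0, -0.03, -0.011) [321. 358.]
(0, -0.03, 0.011) [288. 351.]
(-0.02, -0.03, -0.011) [308. 332.]
(-0.02, -0.03, 0.011) [274. 325.]
s12
(0, 0, -0.011) [289. 334.]
(0, 0, 0) [276. 334.]
(0, 0, 0.011) [263. 334.]
(-0.01, 0, -0.011) [278. 320.]
(-0.01, 0, 0) [265. 320.]
(-0.01, 0, 0.011) [252. 320.]
(-0.02, 0, -0.011) [267. 306.]
(-0.02, 0, 0) [254. 307.]
(-0.02, 0, 0.011) [241. 307.]
(-0.03, 0, -0.011) [256. 292.]
(-0.03, 0, 0) [243. 293.]
(-0.03, 0, 0.011) [230. 293.]
```

```bash
python3 - <<'E'
import cv2
im=cv2.imread("pics/side12.png"); cv2.imwrite("pics/s12d.png",cv2.resize(im[240:290,230:290],None,fx=10,fy=10,interpolation=cv2.INTER_CUBIC))
E
```

```text
(no output)
```

View pics/s12d.png

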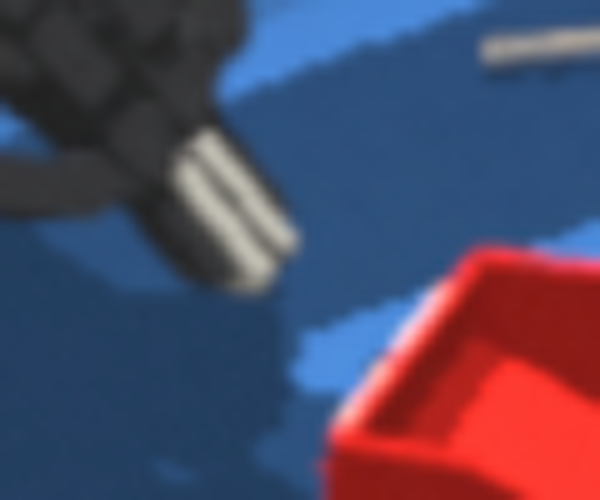

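The fingertips show about 28 mm behind the reported TCP (in both the wrist and side views), so my tip is just above the front wall. I'll back off, lower it, and come in again.

```bash
python3 -m jog '[{"offset":[-0.57,0,0.82],"delta_rot":[0,0,0],"hand":0},{"offset":[-0.57,0,0.82],"delta_rot":[0,0,0],"hand":0},{"offset":[0.71,0,0.5],"delta_rot":[0,0,0],"hand":0},{"offset":[0.71,0,0.5],"delta_rot":[0,0,0],"hand":0},{"offset":[0.71,0,0.5],"delta_rot":[0,0,0],"hand":0},{"offset":[0.14,0,-0.2],"delta_rot":[0,0,0],"hand":0},{"offset":[0.14,0,-0.2],"delta_rot":[0,0,0],"hand":0},{"offset":[0,0,0],"delta_rot":[0,0,0],"hand":0}]'
python3 - <<'E'
from h import *; from bench import robot
s=robot.read_state(); tcpp(s)
im=robot.camera("wrist"); cv2.imwrite("pics/w18.png",cv2.resize(im[130:300,220:420,::-1],None,fx=3,fy=3,interpolation=cv2.INTER_CUBIC))
im=robot.camera("side"); cv2.imwrite("pics/s18c.png",cv2.resize(im[200:330,200:370,::-1],None,fx=4.5,fy=4.5,interpolation=cv2.INTER_CUBIC))
E
```

```text
time: 22.55
tool_pos: [0.624, 0.2639, 0.0934]
eef_rot: [0.486, 2.138, -0.251]
ft_force: [0.1, -0.1, -0.3]
width: 0.001
TCP panel mm [-114.9    2.    93.4] F panel [-0.1  0.1 -0.3] t 22.55
```

View pics/w18.png

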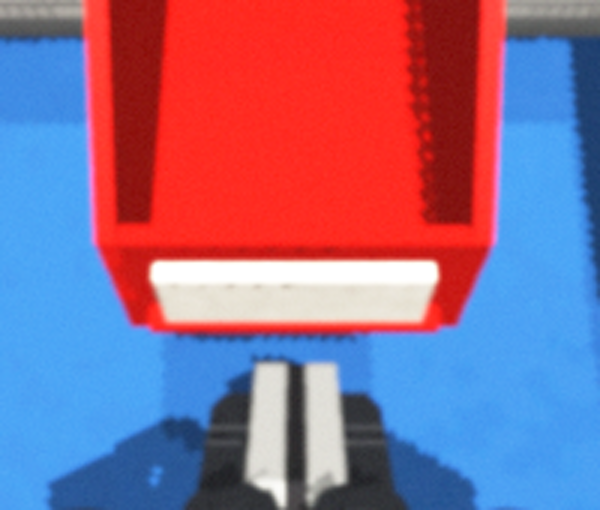

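View pics/s18c.png

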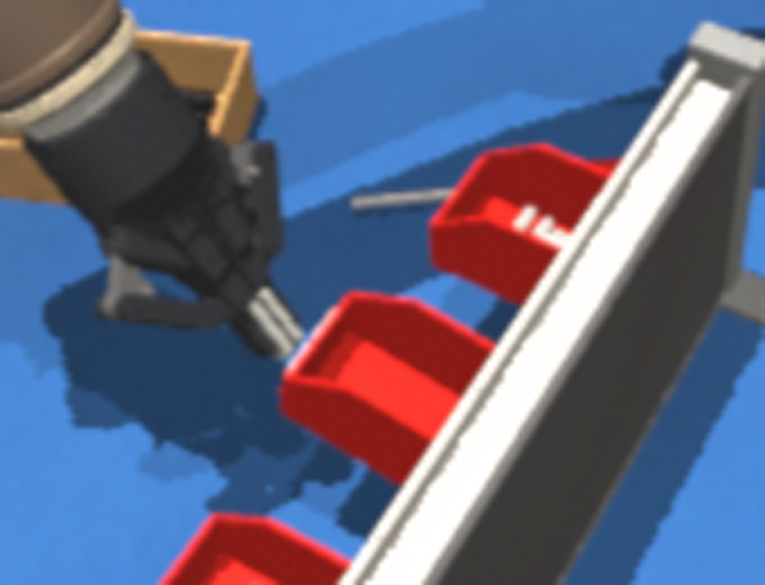

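```bash
python3 -m jog '[{"offset":[0.06,0,-0.08],"delta_rot":[0,0,0],"hand":0},{"offset":[0.06,0,-0.08],"delta_rot":[0,0,0],"hand":0},{"offset":[0.06,0,-0.08],"delta_rot":[0,0,0],"hand":0},{"offset":[0.06,0,-0.08],"delta_rot":[0,0,0],"hand":0},{"offset":[0.06,0,-0.08],"delta_rot":[0,0,0],"hand":0},{"offset":[0.06,0,-0.08],"delta_rot":[0,0,0],"hand":0},{"offset":[0.06,0,-0.08],"delta_rot":[0,0,0],"hand":0},{"offset":[0.06,0,-0.08],"delta_rot":[0,0,0],"hand":0}]'
python3 - <<'E'
from h import *; from bench import robot
s=robot.read_state(); tcpp(s)
im=robot.camera("wrist"); cv2.imwrite("pics/w19.png",cv2.resize(im[130:300,220:420,::-1],None,fx=3,fy=3,interpolation=cv2.INTER_CUBIC))
E
```

```text
time: 23.65
tool_pos: [0.6168, 0.267, 0.0925]
eef_rot: [0.486, 2.138, -0.252]
ft_force: [0.2, -0.4, 0.4]
width: -0.002
TCP panel mm [-107.1    2.2   92.5] F panel [-0.3  0.3  0.4] t 23.65
```

View pics/w19.png

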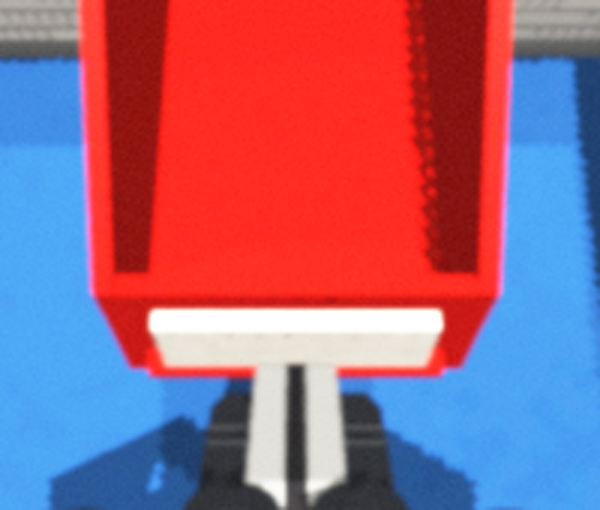

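```bash
python3 -m jog '[{"offset":[0.06,0,-0.08],"delta_rot":[0,0,0],"hand":0},{"offset":[0.06,0,-0.08],"delta_rot":[0,0,0],"hand":0},{"offset":[0.06,0,-0.08],"delta_rot":[0,0,0],"hand":0},{"offset":[0.06,0,-0.08],"delta_rot":[0,0,0],"hand":0},{"offset":[0.06,0,-0.08],"delta_rot":[0,0,0],"hand":0},{"offset":[0,0,0],"delta_rot":[0,0,0],"hand":0},{"offset":[0,0,0],"delta_rot":[0,0,0],"hand":0},{"offset":[0,0,0],"delta_rot":[0,0,0],"hand":0}]'
python3 - <<'E'
from h import *; from bench import robot
s=robot.read_state(); tcpp(s)
im=robot.camera("wrist"); cv2.imwrite("pics/w20.png",cv2.resize(im[130:300,220:420,::-1],None,fx=3,fy=3,interpolation=cv2.INTER_CUBIC))
E
```

```text
time: 24.7
tool_pos: [0.6125, 0.2691, 0.0923]
eef_rot: [0.486, 2.138, -0.252]
ft_force: [1.9, -1.0, -0.6]
width: -0.002
TCP panel mm [-102.3    2.2   92.3] F panel [-2.1  0.1 -0.6] t 24.7
```

View pics/w20.png

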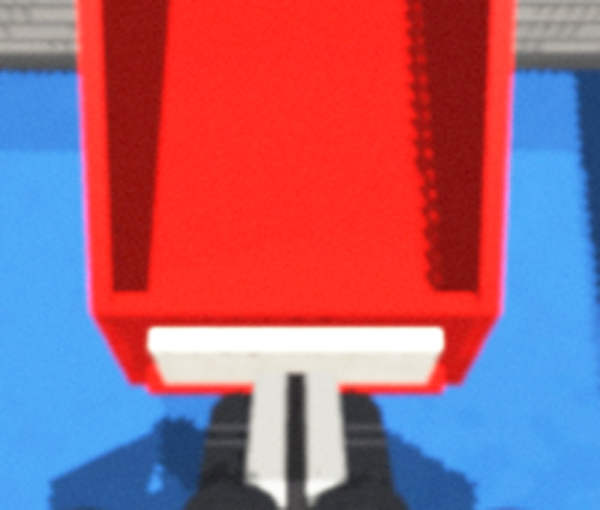

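```bash
python3 -m jog '[{"offset":[0.14,0,-0.025],"delta_rot":[0,0,0],"hand":0},{"offset":[0.14,0,-0.025],"delta_rot":[0,0,0],"hand":0},{"offset":[0.14,0,-0.025],"delta_rot":[0,0,0],"hand":0},{"offset":[0.14,0,-0.025],"delta_rot":[0,0,0],"hand":0},{"offset":[0,0,0],"delta_rot":[0,0,0],"hand":0},{"offset":[0,0,0],"delta_rot":[0,0,0],"hand":0},{"offset":[0,0,0],"delta_rot":[0,0,0],"hand":0},{"offset":[0,0,0],"delta_rot":[0,0,0],"hand":0}]'
python3 - <<'E'
from h import *; from bench import robot
s=robot.read_state(); tcpp(s)
im=robot.camera("wrist"); cv2.imwrite("pics/wrist21.png",im[:,:,::-1])
E
```

```text
time: 25.75
tool_pos: [0.6089, 0.2707, 0.0882]
eef_rot: [0.486, 2.138, -0.252]
ft_force: [4.6, -1.6, 0.4]
width: 0.001
TCP panel mm [-98.4   2.3  88.2] F panel [-4.8 -0.5  0.4] t 25.75
```

View pics/wrist21.png

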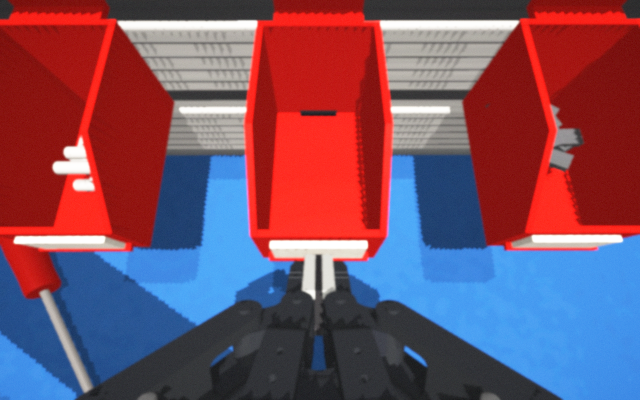

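```bash
python3 -m jog '[{"offset":[0.11,0,-0.045],"delta_rot":[0,0,0],"hand":0},{"offset":[0.11,0,-0.045],"delta_rot":[0,0,0],"hand":0},{"offset":[0.11,0,-0.045],"delta_rot":[0,0,0],"hand":0},{"offset":[0.11,0,-0.045],"delta_rot":[0,0,0],"hand":0},{"offset":[0,0,0],"delta_rot":[0,0,0],"hand":0},{"offset":[0,0,0],"delta_rot":[0,0,0],"hand":0},{"offset":[0,0,0],"delta_rot":[0,0,0],"hand":0},{"offset":[0,0,0],"delta_rot":[0,0,0],"hand":0}]'
python3 - <<'E'
from h import *; from bench import robot
s=robot.read_state(); tcpp(s)
im=robot.camera("wrist"); cv2.imwrite("pics/wrist22.png",im[:,:,::-1])
E
```

```text
time: 26.8
tool_pos: [0.6048, 0.2729, 0.0857]
eef_rot: [0.486, 2.139, -0.251]
ft_force: [1.6, -0.6, -0.6]
width: -0.002
TCP panel mm [-93.7   2.2  85.7] F panel [-1.7 -0.2 -0.6] t 26.8
```

View pics/wrist22.png

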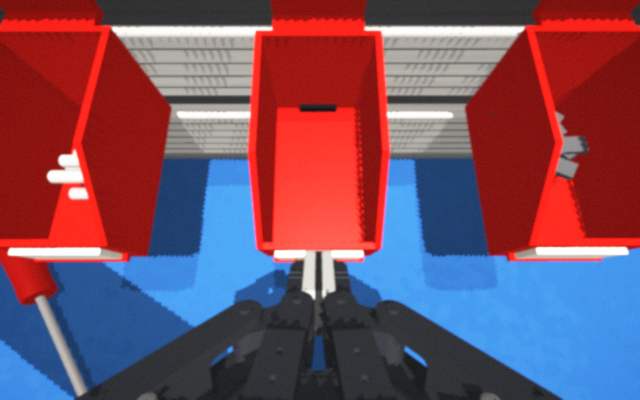

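```bash
python3 - <<'E'
import cv2
im=cv2.imread("pics/wrist22.png")
cv2.imwrite("pics/w22a.png",cv2.resize(im[0:130,240:400],None,fx=4.5,fy=4.5,interpolation=cv2.INTER_CUBIC))
cv2.imwrite("pics/w22b.png",cv2.resize(im[130:270,240:400],None,fx=4.2,fy=4.2,interpolation=cv2.INTER_CUBIC))
E
```

```text
(no output)
```

View pics/w22a.png

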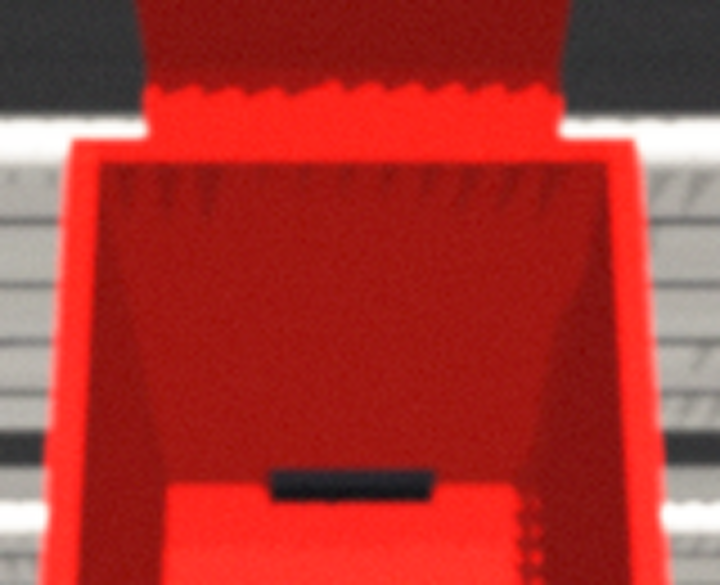

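View pics/w22b.png

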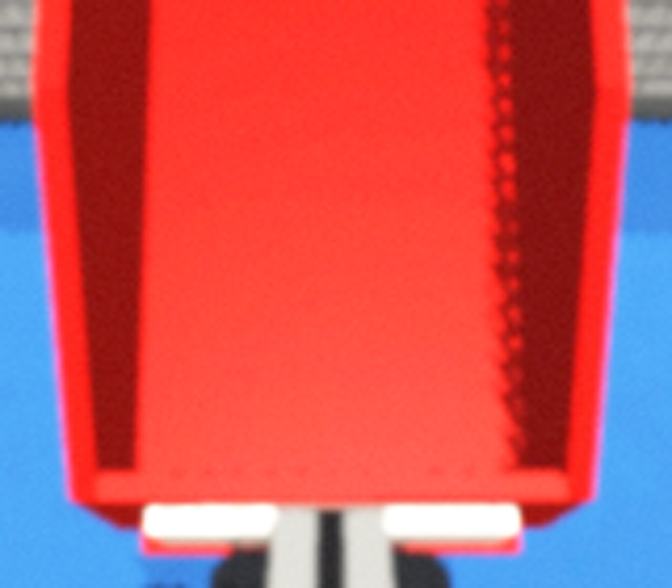

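```bash
python3 - <<'E'
from pnp import *; from bench import robot
m=robot.camera_model("wrist")
A=lambda x,y:(240+x/4.5-.4,y/4.5-.4); B=lambda x,y:(240+x/4.2-.4,130+y/4.2-.4)
pnp(m,[((.0585,.022,.065),A(147,92)),((.0585,-.022,.065),A(560,92)),((.05,.03,.065),A(72,140)),((.05,-.03,.065),A(635,140)),((.047,.027,.065),A(98,162)),((.047,-.027,.065),A(607,162)),
((-.012,.03,.065),B(35,88)),((-.012,-.03,.065),B(630,88)),((-.05,.03,.036),B(72,500)),((-.05,-.03,.036),B(592,500))])
E
```

```text
res [[0.7, -2.4], [-0.8, -2.3], [-0.0, 1.1], [-0.0, 1.2], [0.2, 1.4], [0.3, 1.4], [0.1, -0.3], [-0.4, -0.5], [-0.4, 0.4], [0.4, -0.0]]
tilt -0.44 yaw 0.06 roll 0.14
origin [-52.    1.5  86.4] lip_root [ -2.5   1.4 147.8] lip_top [  7.8   1.4 174.8] latch [  5.4   1.6 101.8] front20 [-102.1    1.4  106. ]
```

```bash
python3 -m jog '[{"offset":[-0.17,0,0.25],"delta_rot":[0,0,0],"hand":0},{"offset":[0.41,0,0.29],"delta_rot":[0,0,0],"hand":0},{"offset":[0.06,0,-0.08],"delta_rot":[0,0,0],"hand":0},{"offset":[0.06,0,-0.08],"delta_rot":[0,0,0],"hand":0},{"offset":[0.06,0,-0.08],"delta_rot":[0,0,0],"hand":0},{"offset":[0.06,0,-0.08],"delta_rot":[0,0,0],"hand":0},{"offset":[0.06,0,-0.08],"delta_rot":[0,0,0],"hand":0},{"offset":[0,0,0],"delta_rot":[0,0,0],"hand":0}]'
python3 - <<'E'
from h import *; from bench import robot
s=robot.read_state(); tcpp(s)
E
```

```text
time: 27.85
tool_pos: [0.6048, 0.2728, 0.0813]
eef_rot: [0.488, 2.135, -0.252]
ft_force: [5.1, -3.6, 3.3]
width: -0.001
TCP panel mm [-93.8   2.2  81.3] F panel [-6.2  1.   3.3] t 27.85
```

```bash
python3 -m jog '[{"offset":[0.06,0,-0.08],"delta_rot":[0,0,0],"hand":0},{"offset":[0.06,0,-0.08],"delta_rot":[0,0,0],"hand":0},{"offset":[0.06,0,-0.08],"delta_rot":[0,0,0],"hand":0},{"offset":[0,0,0],"delta_rot":[0,0,0],"hand":0},{"offset":[0,0,0],"delta_rot":[0,0,0],"hand":0},{"offset":[0,0,0],"delta_rot":[0,0,0],"hand":0},{"offset":[0,0,0],"delta_rot":[0,0,0],"hand":0},{"offset":[0,0,0],"delta_rot":[0,0,0],"hand":0}]'
python3 - <<'E'
from h import *; from bench import robot
s=robot.read_state(); tcpp(s)
im=robot.camera("wrist"); cv2.imwrite("pics/wrist23.png",im[:,:,::-1])
E
```

```text
time: 28.85
tool_pos: [0.6039, 0.2733, 0.0818]
eef_rot: [0.49, 2.132, -0.253]
ft_force: [9.9, -5.3, 8.1]
width: -0.001
TCP panel mm [-92.7   2.1  81.8] F panel [-11.2   0.6   8.1] t 28.85
```

View pics/wrist23.png

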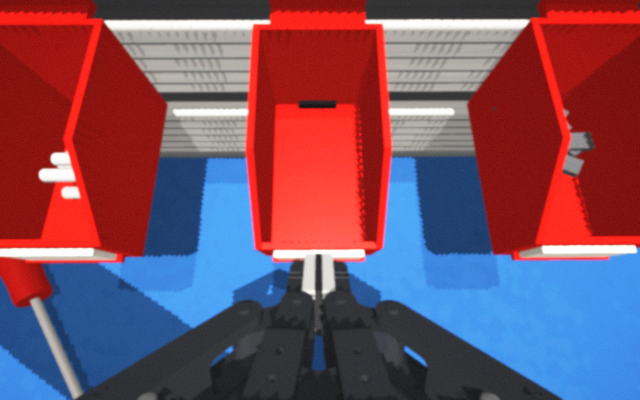

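```bash
python3 -m jog '[{"offset":[-0.15,0,0.2],"delta_rot":[0,0,0],"hand":0},{"offset":[-0.29,0,0.41],"delta_rot":[0,0,0],"hand":0},{"offset":[-0.57,0,0.82],"delta_rot":[0,0,0],"hand":0},{"offset":[-0.57,0,0.82],"delta_rot":[0,0,0],"hand":0},{"offset":[-0.57,0,0.82],"delta_rot":[0,0,0],"hand":0},{"offset":[-0.57,0,0.82],"delta_rot":[0,0,0],"hand":0},{"offset":[-0.57,0,0.82],"delta_rot":[0,0,0],"hand":0},{"offset":[-0.57,0,0.82],"delta_rot":[0,0,0],"hand":0}]'
python3 - <<'E'
from h import *; from bench import robot
s=robot.read_state(); tcpp(s)
im=robot.camera("wrist"); cv2.imwrite("pics/wrist24.png",im[:,:,::-1])
im=robot.camera("side"); cv2.imwrite("pics/s24c.png",cv2.resize(im[200:350,200:370,::-1],None,fx=4,fy=4,interpolation=cv2.INTER_CUBIC))
E
```

```text
time: 29.9
tool_pos: [0.6621, 0.2454, 0.0803]
eef_rot: [0.486, 2.138, -0.252]
ft_force: [0.5, 0.4, 0.6]
width: -0.003
TCP panel mm [-157.3    2.4   80.3] F panel [-0.3 -0.6  0.6] t 29.9
```

View pics/wrist24.png

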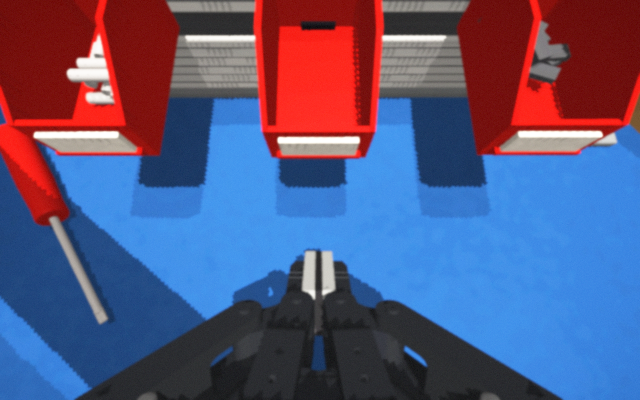

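View pics/s24c.png

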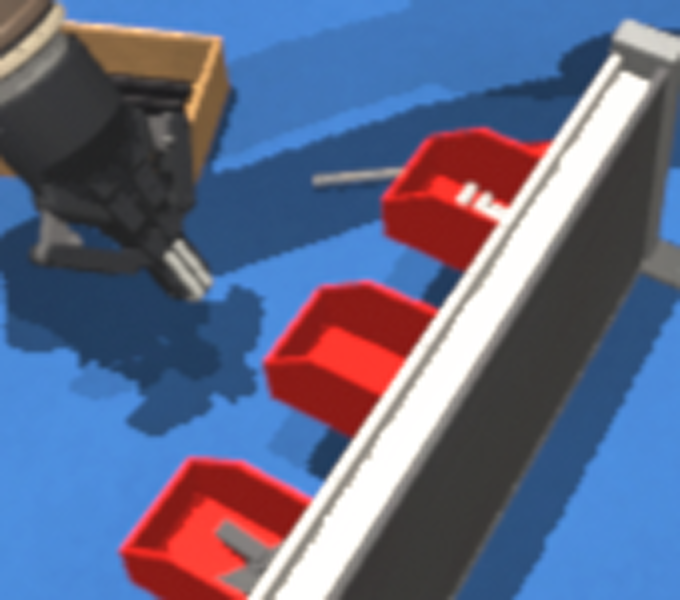

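```bash
python3 -m jog '[{"offset":[-1.2,0,-0.3],"delta_rot":[0,-2,0],"hand":0},{"offset":[-1.2,0,-0.3],"delta_rot":[0,-2,0],"hand":0},{"offset":[-1.2,0,-0.3],"delta_rot":[0,-2,0],"hand":0},{"offset":[-1.2,0,-0.3],"delta_rot":[0,-2,0],"hand":0},{"offset":[-1.2,0,-0.3],"delta_rot":[0,0,0],"hand":0},{"offset":[-1.2,0,-0.3],"delta_rot":[0,0,0],"hand":0},{"offset":[-1.2,0,-0.3],"delta_rot":[0,0,0],"hand":0},{"offset":[0,0,0],"delta_rot":[0,0,0],"hand":0}]'
python3 - <<'E'
from h import *; from bench import robot
s=robot.read_state(); tcpp(s)
im=robot.camera("wrist"); cv2.imwrite("pics/wrist25.png",im[:,:,::-1])
E
```

```text
time: 31.0
tool_pos: [0.6834, 0.2354, 0.1644]
eef_rot: [0.457, 2.001, -0.277]
ft_force: [0.0, 0.2, -1.3]
width: 0.001
TCP panel mm [-180.9    2.3  164.4] F panel [ 0.1 -0.2 -1.3] t 31.0
```

View pics/wrist25.png

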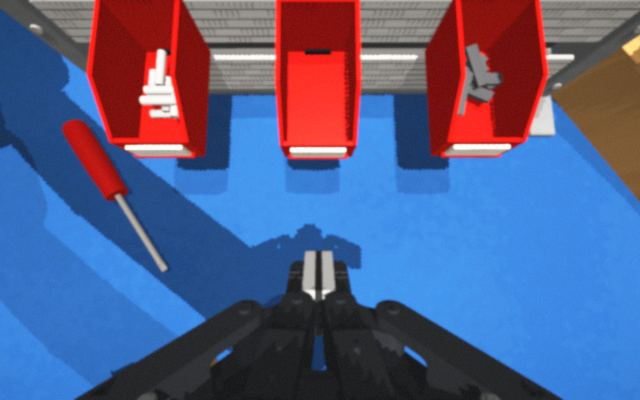

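```bash
python3 -m jog '[{"offset":[-0.6,0,0],"delta_rot":[0,2,0],"hand":0},{"offset":[-0.6,0,0],"delta_rot":[0,2,0],"hand":0},{"offset":[-0.6,0,0],"delta_rot":[0,2,0],"hand":0},{"offset":[-0.6,0,0],"delta_rot":[0,2,0],"hand":0},{"offset":[-0.6,0,0],"delta_rot":[0,2,0],"hand":0},{"offset":[-0.6,0,0],"delta_rot":[0,2,0],"hand":0},{"offset":[0,0,0],"delta_rot":[0,2,0],"hand":0},{"offset":[0,0,0],"delta_rot":[0,0,0],"hand":0}]'
python3 - <<'E'
from h import *; from bench import robot
s=robot.read_state(); tcpp(s)
im=robot.camera("wrist"); cv2.imwrite("pics/wrist26.png",im[:,:,::-1])
im=cv2.imread("pics/wrist26.png")
cv2.imwrite("pics/w26m.png",cv2.resize(im[20:220,250:390],None,fx=3,fy=3,interpolation=cv2.INTER_CUBIC))
cv2.imwrite("pics/w26l.png",cv2.resize(im[20:220,80:250],None,fx=3,fy=3,interpolation=cv2.INTER_CUBIC))
E
```

```text
time: 32.05
tool_pos: [0.6725, 0.2291, 0.1755]
eef_rot: [0.536, 2.204, -0.219]
ft_force: [0.7, -0.1, -0.2]
width: 0.002
TCP panel mm [-173.7   12.7  175.5] F panel [-0.6 -0.2 -0.2] t 32.05
```

View pics/wrist26.png

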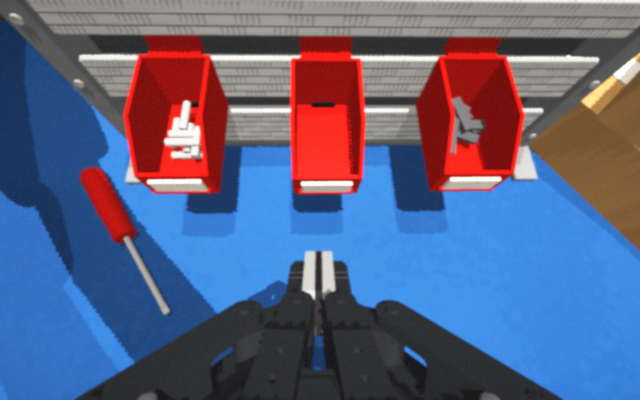

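View pics/w26m.png

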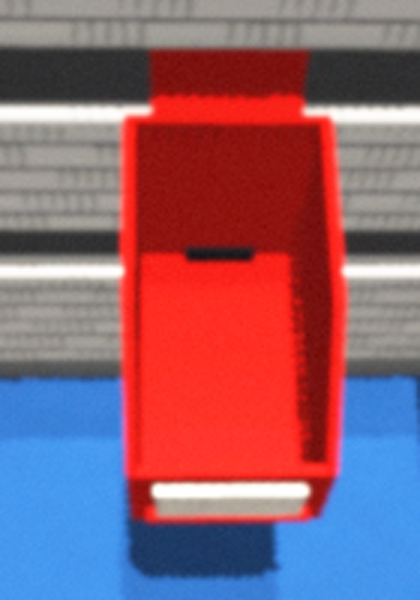

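View pics/w26l.png

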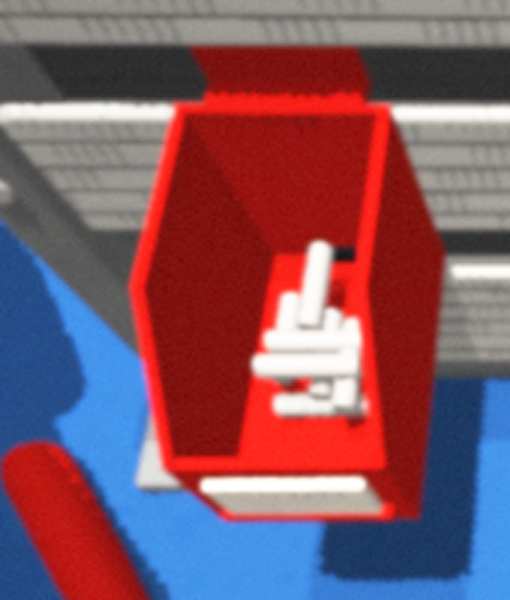

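```bash
python3 - <<'E'
from pnp import *; from bench import robot
m=robot.camera_model("wrist"); print(robot.read_state()['joint_positions'].round(2))
A=lambda x,y:(250+x/3-.3,20+y/3-.3); B=lambda x,y:(80+x/3-.3,20+y/3-.3)
K=[(.0585,.022,.065),(.0585,-.022,.065),(.05,.03,.065),(.05,-.03,.065),(-.012,.03,.065),(-.012,-.03,.065),(-.05,.03,.036),(-.05,-.03,.036),(-.05,.03,0),(-.05,-.03,0)]
mid=[(152,97),(304,97),(123,119),(331,119),(120,283),(345,283),(128,477),(337,476),(145,520),(318,520)]
lef=[(205,97),(365,97),(178,106),(390,106),(133,284),(371,288),(165,470),(387,466),(230,519),(420,516)]
print("mid"); pnp(m,[(k,A(*u)) for k,u in zip(K,mid)])
print("hb"); pnp(m,[(k,B(*u)) for k,u in zip(K,lef)])
K2=K[2:]
print("mid"); pnp(m,[(k,A(*u)) for k,u in zip(K2,mid[2:])])
print("hb"); pnp(m,[(k,B(*u)) for k,u in zip(K2,lef[2:])])
E
```

```text
[-0.02  1.04 -0.46  0.78 -0.12  1.85  0.74]
mid
res [[0.4, 0.1], [-0.6, -0.4], [0.8, -0.1], [-0.0, -0.7], [0.0, 2.9], [0.1, 2.2], [-0.8, -2.6], [1.1, -2.9], [-3.4, 0.9], [2.4, 0.3]]
tilt 2.08 yaw -0.68 roll -1.6
origin [-55.5  -0.4  86.2] lip_root [ -3.3   0.6 145.3] lip_top [  8.2   1.2 171.9] latch [ 2.5 -0.8 99.1] front20 [-104.7    0.8  108. ]
hb
res [[1.6, -2.4], [-0.4, -2.4], [-0.4, 1.9], [-0.3, 1.8], [1.0, 1.6], [-0.7, -0.6], [0.5, -0.5], [0.2, -0.7], [-1.7, 0.9], [0.1, 0.3]]
tilt 1.43 yaw 1.27 roll 0.85
origin [-52.4 132.1  84.9] lip_root [ -0.9 132.3 144.6] lip_top [ 10.3 132.2 171.4] latch [  5.4 133.2  98.5] front20 [-101.9  130.7  106.1]
mid
res [[0.7, -0.1], [-0.1, -0.8], [-0.0, 2.9], [0.0, 2.2], [-0.8, -2.5], [1.1, -3.0], [-3.4, 0.9], [2.4, 0.2]]
tilt 2.01 yaw -0.61 roll -1.59
origin [-55.4  -0.4  86.2] lip_root [ -3.3   0.7 145.4] lip_top [  8.2   1.3 172. ] latch [ 2.6 -0.7 99.2] front20 [-104.6    0.7  107.9]
hb
res [[-0.2, -0.3], [0.5, -0.1], [0.6, 1.1], [-0.9, -0.5], [0.4, -0.6], [0.1, -0.0], [-1.1, 0.0], [0.6, 0.2]]
tilt 0.17 yaw 0.24 roll 0.13
origin [-52.6 130.1  87.5] lip_root [ -2.4 130.1 148.4] lip_top [  8.1 130.1 175.4] latch [  4.9 130.3 102.4] front20 [-102.6  129.8  107.7]
```

```bash
python3 - <<'E'
import cv2
im=cv2.imread("pics/wrist26.png")
cv2.imwrite("pics/w26m2.png",cv2.resize(im[95:205,270:390],None,fx=5,fy=5,interpolation=cv2.INTER_CUBIC))
cv2.imwrite("pics/w26m1.png",cv2.resize(im[20:130,270:390],None,fx=5,fy=5,interpolation=cv2.INTER_CUBIC))
E
```

```text
(no output)
```

View pics/w26m2.png

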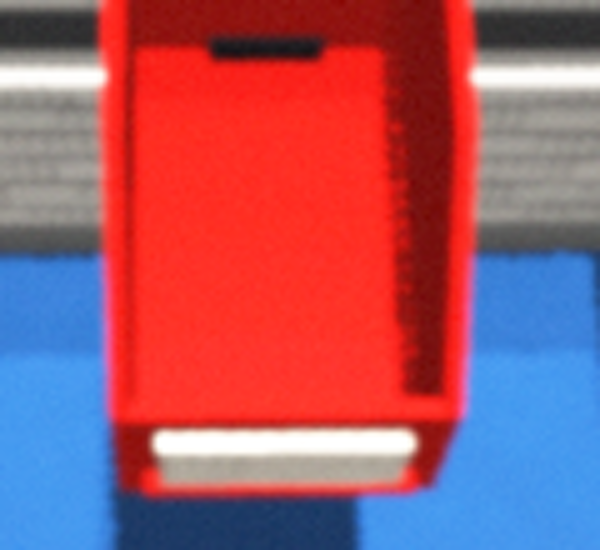

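View pics/w26m1.png

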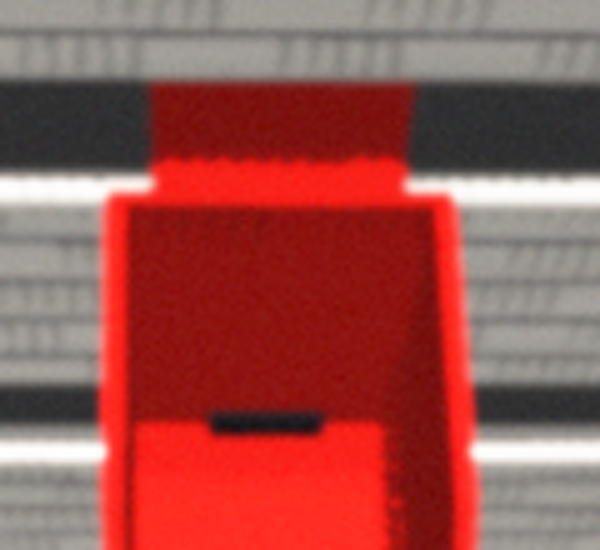

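```bash
python3 - <<'E'
from pnp import *; from bench import robot
m=robot.camera_model("wrist")
A=lambda x,y:(270+x/5-.4,20+y/5-.4); B=lambda x,y:(270+x/5-.4,95+y/5-.4)
o=[((.05,.03,.065),A(106,195)),((.05,-.03,.065),A(455,195)),((.047,.027,.065),A(129,207)),((.047,-.027,.065),A(436,207)),((-.05,.03,.036),B(113,418)),((-.05,-.03,.036),B(463,418)),((-.05,.03,0),B(123,489)),((-.05,-.03,0),B(436,488)),
((.047,.027,.003),B(133,47)),((.047,-.027,.003),B(386,47))]
pnp(m,o)
pnp(m,o+[((.0585,.022,.065),A(153,160)),((.0585,-.022,.065),A(408,160))])
E
```

```text
res [[0.3, -0.6], [-0.4, -0.1], [-0.8, -0.1], [0.2, 0.3], [0.6, 0.5], [0.2, -0.2], [-0.1, 0.2], [-1.0, -0.4], [0.2, 0.3], [0.7, 0.3]]
tilt -3.47 yaw 0.54 roll 0.81
origin [-51.1   1.4  84.2] lip_root [ -4.9   0.9 148.1] lip_top [  3.9   0.6 175.7] latch [  5.3   1.6 102.6] front20 [-102.3    0.6  101.1]
res [[0.4, -0.3], [-0.4, 0.3], [-0.6, 0.2], [0.2, 0.7], [0.7, 0.5], [0.1, -0.2], [0.0, 0.2], [-1.0, -0.4], [0.3, 0.4], [0.8, 0.5], [0.2, -1.2], [-0.7, -0.7]]
tilt -3.47 yaw 0.51 roll 0.79
origin [-50.9   1.3  83.6] lip_root [ -4.7   0.8 147.5] lip_top [  4.2   0.5 175.1] latch [  5.6   1.5 102. ] front20 [-102.     0.6  100.5]
```

```bash
python3 - <<'E'
from h import *; from bench import robot
a=robot.camera("side"); a0=np.load("pics/side0.npy")
w=robot.camera("wrist"); w0=cv2.imread("pics/wrist26.png")[:,:,::-1]
print("wrist stillness diff",np.abs(w.astype(int)-w0).mean(), (np.abs(w.astype(int)-w0).max(2)>60).sum())
v=np.vstack([a0[190:390,160:460],a[190:390,160:460]])[:,:,::-1]; cv2.imwrite("pics/cmp.png",cv2.resize(v,None,fx=1.5,fy=1.5))
E
```

```text
wrist stillness diff 3.1516236979166665 607
```

View pics/cmp.png

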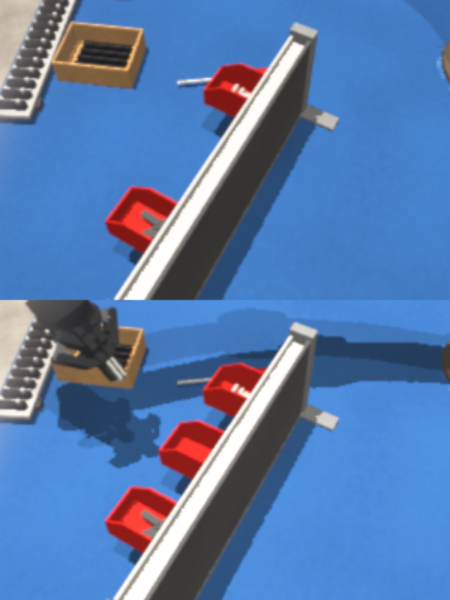

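```bash
python3 - <<'E'
from bench import robot
print(robot.close_job()); s=robot.read_state(); print(s['time'],s['ft_force'])
E
```

```text
the job is handed in; nothing more can be done
None
the job is handed in; nothing more can be done
```

I hung the red bin midway between the two hung bins. It went in with its front tilted up about 35°. I swung it down, let it go, and pressed low on its front with up to about 11 N towards the panel until it went stiff. I handed it in at about 32 s.

**Final pose:** the last wrist-camera fit shows the bin leaning forward about 3.5°, which is past the resting-on-tongue position. That agrees with the push force dropping from 4.8 N to 1.7 N as it swung in. After correcting with the left hung bin as a reference:

| Point | x (mm) | z (mm) | Required x | Required z |
|---|---|---|---|---|
| `lip_top` | about 6.4 | about 177 | 5–13.5 | 173.5–182 |
| `latch` | about 8 | about 104 | over 5 | 101.5–110 |

- **Margin:** each value could be off by 1–2 mm. `lip_top` x is the tight one, about 1.4 mm inside its limit. The uncorrected fit reads 3.9–4.2 mm there, below the limit.
- **Other bins and bench:** before-and-after side pictures show the hung bins and panel unmoved, and no shift of the carton or screwdriver. I did not recheck the tape, wrench, bottle and wide bin. The gripper was clear with no contact force.

**Checks that disagreed:**
- **Earlier fit:** an earlier fit of the last picture gave +2° with residuals of up to 3 px from poorly read corners. I replaced it with a clean fit.
- **Fingertip position:** the fingertips appear about 28 mm behind the reported TCP, so my first press approach passed above the front wall without touching it. I lowered the tip and pressed again.
- **Final press:** it also carried about 8 N of vertical force, probably from the tip bearing on the label ledge.
- **Panel bend:** I did not measure it directly.

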